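Dress the model yard and light it

ROBOT

A 6-joint arm with a two-finger parallel gripper is mounted at the origin on the work surface. World frame = base frame: x ahead of the robot, y to its left, z up, the work surface at z = 0. Lengths are in m, angles in rad, forces in N, time in s.
With the tool pointing down it reaches from about 0.375 to 0.825 m from the base axis. Payload 5.5 kg.
Tool frame: the origin (TCP) lies between the finger pads; the fingertips stand 11 mm ahead of it and the grasp point (between the pads) lies 8 mm behind it (tips_ahead is the distance from the TCP to the fingertips, in m); z points along the fingers, y is the line along which they close (so a half turn about z gives the same grasp; the last joint's range is limited). The gripper opens to 85 mm and grips with 20 to 120 N. Pads are 22 mm wide; open, the fingers measure 114 mm over their backs; the gripper's body (76 mm by 85 mm) begins 54 mm behind the grasp point. The pads swing forward as they close: fully open they stand 13 mm farther back than shut.
Start: joints at [1.276, 0.314, -0.047, 1.21, 0, 1.571], TCP at [0.174, 0.574, 0.242] pointing down, gripper open.
Joint ranges: [-2.67, 2.67], [-0.69, 1.73], [-1.03, 1.25], [-2.08, 2.16], [-1.42, 1.45], [-3.14, 3.14]. Speed limits (rad/s): [2.39, 2.39, 3.01, 3.14, 3.14, 3.14].

INTERFACE

Orientations are given as a 3x3 rotation matrix whose columns are the frame's x, y, z axes.
In Python, from station import * gives the robot as it stands.
- The arm moves only by the tool step_arm, never from a script. Its argument "rows" is a list that holds one entry, the list of rows, each a list of 5 numbers: the shift along the world's x, y, z each as a share of 20 mm, from -1 to 1, then the turn about the world's z as a share of 6 degrees, from -1 to 1, then the finger opening in mm, from 0 to 85.4. In form: [[[dx, dy, dz, roll, grip], ...]]. A call has 1 to 10 rows; each row shifts and turns the commanded pose from where the row before left it; what a row does not reach is not made up. A row lasts 1/8 s, in which the tool goes at most 62.5 mm and 10.7 degrees, less where a joint would pass 70% of its speed; a pose out of reach is approached as far as the arm can. A call with a number of a shift or a turn outside -1 to 1 is refused whole. A call with a gripper value outside its range is refused whole. The fingers move at their own pace and stop on an object; "grip_force" is the grip in N (left out, the last holds). Time passes only in rows, so rows that do not move let the fingers close. It gives the time, the measured TCP pose, the force, the opening and the grip force at its end, in the units of the state.
- sense(): the state, without advancing time (a new reading comes with each control period).
- get_image(name): name is "scene" or "top" or "wrist"; returns (picture, depth): 480x640x3 uint8, blue, green, red; 480x640 float32, m along the optical axis (not along the pixel's ray), 0 where there is no reading.
- get_calibration(name): a dict with "fx", "fy", "cx", "cy" (pixels), "xyz" and "attitude" of the camera in the world. Camera axes: x right, y up, looking along -z (the intrinsics and any distortion apply to the point x, -y, -z); pixel columns grow to the right and rows downward; lengths in m; the calibration is good to about 2 mm. A picture is of the moment at which its call begins: read the wrist's pose just before it. get_calibration takes no time and is no camera call; for the wrist camera it gives the pose at the moment of the call.
- sign_off(): hands the job in; it is judged then, once.
The state is a dict: "t": time; "qpos": joint angles; "joint_vel": joint speeds; "tau": joint torques, N m; "tool_pos": TCP position; "tool_rot": TCP orientation; "contact_force": force on the tool from outside, world axes, zero at the start; "torque": the same for the moment, N m; "opening": finger opening in m; "finger_force": force on a finger pad.
Only numpy, scipy, OpenCV 4.12 (cv2) and the standard library are available. Lean on these libraries where they do the work, as an engineer would, in place of code of your own. Each camera call takes 0.05 s, during which the arm holds its last target. There are 200 camera calls.

TASK

Get the model ready for display: stand the fallen shepherd upright on the yellow spot on the model board, and with the scoop move every stone from the tray into the walled yard on the model, without touching the stones with the fingers, then put the scoop back standing flat on the green mat. Only once all the stones are in the yard, bring the dimmer lever up to half light (straight up). Leave the sheep, glue bottle, paint jar, red tin and brush where they are.

Things in the scene. Friction and masses are not known exactly. Their poses are not given: they have to be found in the camera images.
- tray: Fixed plywood tray of stones. 100 mm wide, 52 mm high, from local x = -99 (near end) to +160 mm; x runs along it, away from the robot; origin on its underside. Walls and floor 8 mm thick, 84 mm wide inside. Flat floor from x = -75 to +152 mm; the near end is a steep ramp rising from (x -75, z 8) to (x -91, z 38 mm) against an end board 60 mm high. Stones start at x -75 to +57 mm.
- mat: Fixed thin green mat, 110 x 100 x 3 mm, on which the scoop stands. Origin: centre of its underside.
- scoop: Loose steel scoop, 160 g, red upright handle. Origin: centre of the underside of its pan; z up. Pan 64 mm (x) by 76 mm, floor 1.8 mm, sides 30 mm high from x = -22 mm back, back wall 45 mm high, open in front: bevelled lip at local x = -32 mm. Handle behind the back wall, upright, 16 mm thick (x), 30 mm wide (y), centred on x = +41 mm, y = 0, up to 125 mm high. 81 mm long.
- model: Fixed model landscape on a wooden board 300 x 280 x 12 mm; origin: centre of the board's underside, x away from the robot, z up. On it: the walled yard, the yellow spot, a dark wooden house 130 mm high (local x 35 to 150, y -140 to 0 mm) and bark rocks up to 100 mm high along the far edge (x above 105, y 5 to 140 mm).
- yard (a point): Centre of the floor of the walled yard on the model (axes as the model's). Inside 130 mm (x) by 120 mm (y); its grey walls are 8 mm thick and rise 28 mm above this point. The stones go in here.
- spot (a point): Centre of the flat yellow disc, 70 mm across, on top of the model board: the shepherd's place.
- shepherd: Loose wooden figure, 91 mm tall, about 70 g, blue robe, round head; it has fallen over and lies on the bench. Origin: centre of the underside of its square weighted foot (44 x 44 x 8 mm); its z axis runs from foot to head. Robe round, 26 mm across from 8 to 60 mm above the origin, narrowing to a neck; head a ball 22 mm across centred 80 mm above the origin.
- dimmer_base: Fixed grey block of the dimmer for the model's lights, 70 x 50 x 25 mm, with a round white scale plate at its +y side bearing a green half-light mark. Origin: centre of its underside. The lever's hinge axis is its y axis, 22 mm above the origin; the lever swings in its x-z plane, from leaning to -x (off) to leaning to +x (full).
- dimmer_tip (a point): Centre of the orange ball, 26 mm across, at the end of the dimmer lever, 80 mm from the hinge.
- dimmer (a joint): Angle of the dimmer lever in rad: 0 off (leaning 0.8 rad to the base's -x), 0.8 half light (lever straight up), 1.6 full (leaning to +x). It stays where it is left.
- sheep: Loose white toy sheep, 50 x 22 x 52 mm, standing on the model beyond the yard; leave alone.
- glue: Loose white glue bottle, 48 mm across, 130 mm tall; leave alone.
- paintjar: Loose paint jar, 56 mm across, 70 mm tall; leave alone.
- tin: Loose red tin, 60 mm across, 75 mm tall; leave alone.
- brush: Loose brush lying on the bench near the robot; leave alone.
- stone0: A smooth pebble, 30 mm across and 22 mm thick, 24 g; origin: its centre. May be absent.
- stone1: A smooth pebble, 30 mm across and 22 mm thick, 24 g; origin: its centre. May be absent.
- stone2: A smooth pebble, 30 mm across and 22 mm thick, 24 g; origin: its centre. May be absent.
- stone3: A smooth pebble, 30 mm across and 22 mm thick, 24 g; origin: its centre. May be absent.
- stone4: A smooth pebble, 30 mm across and 22 mm thick, 24 g; origin: its centre. May be absent.
- stone5: A smooth pebble, 30 mm across and 22 mm thick, 24 g; origin: its centre. May be absent.
- stone6: A smooth pebble, 30 mm across and 22 mm thick, 24 g; origin: its centre. May be absent.
- stone7: A smooth pebble, 30 mm across and 22 mm thick, 24 g; origin: its centre. May be absent.
Things that resemble listed ones, but are neither listed nor needed, are in the scene too. What is shaped like the scoop but blue or purple is not meant.

How it is judged:
On the way, in this order (a step that is already met when the one before it is completed fails the run):
1. every stone lies inside the walled yard (x of stone0 in the frame of yard between -0.065 and 0.065 m and y of stone0 in the frame of yard between -0.06 and 0.06 m and z of each of stone0, stone1, stone2, stone3, stone4, stone5, stone6, stone7 in the frame of yard below 0.045 m and x of stone1 in the frame of yard between -0.065 and 0.065 m and y of stone1 in the frame of yard between -0.06 and 0.06 m and x of stone2 in the frame of yard between -0.065 and 0.065 m and y of stone2 in the frame of yard between -0.06 and 0.06 m and x of stone3 in the frame of yard between -0.065 and 0.065 m and y of stone3 in the frame of yard between -0.06 and 0.06 m and x of stone4 in the frame of yard between -0.065 and 0.065 m and y of stone4 in the frame of yard between -0.06 and 0.06 m and x of stone5 in the frame of yard between -0.065 and 0.065 m and y of stone5 in the frame of yard between -0.06 and 0.06 m and x of stone6 in the frame of yard between -0.065 and 0.065 m and y of stone6 in the frame of yard between -0.06 and 0.06 m and x of stone7 in the frame of yard between -0.065 and 0.065 m and y of stone7 in the frame of yard between -0.06 and 0.06 m), for 0.3 s.
2. then the dimmer lever is brought to half light (value of joint dimmer between 0.68 and 0.92 rad), for 0.3 s.
At the end, for the whole second after the job is handed in: Every stone is inside the yard walls (origin within 65 x 60 mm of its middle, under 45 mm up); the shepherd stands still on the board, tilt < 0.12 rad, within 20 mm of the spot; the scoop stands flat, origin within 50 mm of the mat centre; dimmer at 0.8 +- 0.12 rad (all of step 1 and all of step 2 and horizontal distance between shepherd and spot below 0.02 m and angle between shepherd's own z axis and vertical below 0.12 rad and height (world z) of shepherd between 0.008 and 0.02 m and linear speed of each of shepherd, scoop below 0.02 m/s and horizontal distance between scoop and mat below 0.05 m and angle between scoop's own z axis and vertical below 0.1 rad and height (world z) of scoop below 0.01 m); the robot touches nothing.
It fails at once if a stone is touched with the gripper's fingers (contact force between the fingers and stone0 above 0.5 N or contact force between the fingers and stone1 above 0.5 N or contact force between the fingers and stone2 above 0.5 N or contact force between the fingers and stone3 above 0.5 N or contact force between the fingers and stone4 above 0.5 N or contact force between the fingers and stone5 above 0.5 N or contact force between the fingers and stone6 above 0.5 N or contact force between the fingers and stone7 above 0.5 N).
It fails at once if one of the other things (sheep, glue bottle, paint jar, red tin, brush) is shifted by more than 3 cm (distance of any of sheep, glue, paintjar, tin, brush from where it was at the start of the episode above 0.03 m).
Of stone0, stone1, stone2, stone3, stone4, stone5, stone6, stone7 only 5 to 8 are there at a start; the rules pass over those that are not, and their reading is None.
At some moment in a run one of shepherd, scoop may be knocked a few centimetres aside while the robot is not near it.
It also fails if it takes over 210 s, if anything falls off the work surface, if the arm or the gripper's body presses on something with over 40 N, if the wrist force passes 120 N, or if a joint passes its speed limit or range.

## Working session

There is one attempt and no reset: what is moved stays moved. The work goes in short steps, Python scripts to look and compute and a tool call to move; the robot and the scene stay as the last step left them, time stands still between calls to the robot, and variables do not carry over. Pictures are saved under pics/ and viewed, at most 14 in all, crops included, and the job is handed in when it is done.

Besides the shell and the picture viewer there is one more tool, called after ">>>" by a JSON object that holds its "api" and its "payload", one argument or row to a line. step_arm: Moves the arm, as the interface text tells. Shift numbers are shares of 20 mm and turn numbers shares of 6 degrees, none past 1 either way. Its arguments: {"type":"object","properties":{"rows":{"type":"array","items":{"type":"array","items":{"type":"array","items":{"type":"number"}}}},"grip_force":{"type":"number"}},"required":["rows"]}

```bash
mkdir -p pics; ls; cat > h.py <<'E'
import numpy as np, cv2
from station import *
def snap(n,f):
    c=get_calibration(n); im,d=get_image(n); cv2.imwrite('pics/%s.png'%f,im); np.savez('pics/%s.npz'%f,d=d,**{k:np.array(v) for k,v in c.items() if not isinstance(v,str)}); return im,d,c
def load(f):
    z=np.load('pics/%s.npz'%f); return cv2.imread('pics/%s.png'%f),z['d'],z
def pts(d,c):
    v,u=np.mgrid[:480,:640]; R=np.array(c['attitude']); 
    p=np.stack([(u-c['cx'])/c['fx']*d,-(v-c['cy'])/c['fy']*d,-d],-1); return p@R.T+np.array(c['xyz'])
def ray(u,v,c,z):
    r=np.array(c['attitude'])@np.array([(u-c['cx'])/c['fx'],-(v-c['cy'])/c['fy'],-1]); o=np.array(c['xyz']); return o+r*(z-o[2])/r[2]
E
python3 - <<'E'
from h import *
s=sense();print(s)
for n in('scene','top','wrist'):
    im,d,c=snap(n,n+'0'); print(c)
E
```

```text
pics
{'t': 0.0, 'qpos': array([ 1.27596476e+00,  3.14252187e-01, -4.80546720e-02,  1.21019303e+00,
       -9.90529383e-06,  1.57082402e+00]), 'joint_vel': array([ 0.00109273,  0.00161738,  0.0011189 , -0.00012116,  0.00056573,
        0.0010613 ]), 'tau': array([-3.49887023e-04, -5.39587569e+01,  3.39749837e+01,  1.93637802e-02,
       -2.48636034e-04, -2.09766796e-06]), 'tool_pos': array([0.17419171, 0.57358771, 0.24142956]), 'tool_rot': array([[-9.56843055e-01,  2.90604770e-01, -4.85540002e-04],
       [ 2.90605175e-01,  9.56841662e-01, -1.63293041e-03],
       [-9.95246259e-06, -1.70355856e-03, -9.99998549e-01]]), 'contact_force': array([ 0.10534636, -0.33029898, -0.70014444]), 'torque': array([-0.07633123,  0.02789677, -0.03090695]), 'finger_force': 0.0, 'opening': 0.08523990128362735}
{'fx': 620.839110692487, 'fy': 620.839110692487, 'cx': 318.11994269928283, 'cy': 241.02296450677602, 'xyz': array([1.27755204, 0.35931112, 1.16770883]), 'attitude': array([[-0.43314189, -0.71294961,  0.55144443],
       [ 0.90115244, -0.35454685,  0.24944098],
       [ 0.01767403,  0.60497884,  0.79604537]])}
{'fx': 447.61219757806316, 'fy': 447.61219757806316, 'cx': 321.0496514627604, 'cy': 232.96137791477472, 'xyz': array([0.33516152, 0.03985754, 1.0021814 ]), 'attitude': array([[-0.02943672,  0.97746928, -0.20901504],
       [-0.99956515, -0.02914715,  0.0044661 ],
       [-0.00172672,  0.20905562,  0.97790223]])}
{'fx': 374.96928077363646, 'fy': 374.96928077363646, 'cx': 318.920041168821, 'cy': 243.37721014860216, 'xyz': array([0.10915539, 0.59407056, 0.37375534]), 'attitude': array([[ 0.29079965, -0.9213281 , -0.25805057],
       [ 0.95678235,  0.27952604,  0.08020433],
       [-0.00176265, -0.27022162,  0.96279654]])}
```

View pics/top0.png

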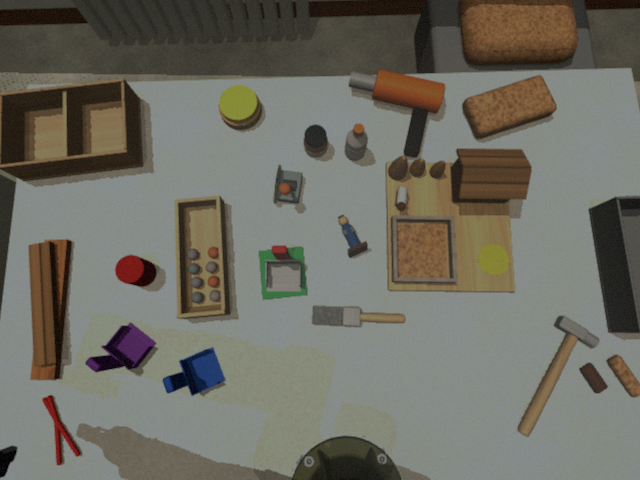

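View pics/scene0.png

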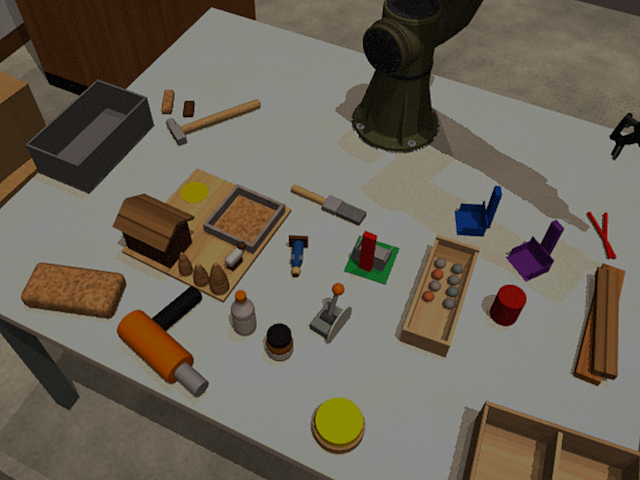

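The top view has these things, with pixel positions:
- Tray at (203,257), with 8 stones.
- Red-handled scoop on the green mat at (283,268).
- Dimmer at (288,187) and shepherd at (352,236).
- Yard at (423,250) and yellow spot at (494,259).

Where several things look alike:
- **Scoop:** the candidates are (283,268) red, (203,370) blue and (123,347) purple. The red one on the mat fits the description.
- **Spot:** the candidates are (494,259) on the board and the yellow lid at (240,105). The one on the board fits.

I'll confirm both in one enlarged crop.

```bash
cat > m1.py <<'E'
from h import *
a,da,ca=load('top0'); b,db,cb=load('scene0')
def obj(img,d,c,roi,lo,hi):
    u0,v0,u1,v1=roi; hsv=cv2.cvtColor(img,cv2.COLOR_BGR2HSV); m=cv2.inRange(hsv,lo,hi); k=np.zeros_like(m);k[v0:v1,u0:u1]=255; m&=k
    n,l,st,ce=cv2.connectedComponentsWithStats(m); i=1+np.argmax(st[1:,4]); return (l==i)&(d>0)
def rep(n,m,d,c):
    P=pts(d,c)[m]; 
    r=cv2.minAreaRect((P[:,:2]*1000).astype(np.float32))
    print(n,m.sum(),'med',np.median(P,0).round(4),'lo',np.percentile(P,2,0).round(4),'hi',np.percentile(P,98,0).round(4),'rect',np.round(r[0],1),np.round(r[1],1),round(r[2],1))
T=(a,da,ca);S=(b,db,cb)
Y=((22,100,60),(35,255,255));G=((45,80,40),(85,255,255));R=((0,150,60),(8,255,255));B=((100,80,30),(125,255,255));O=((3,150,90),(14,255,255))
for n,I,roi,col in[('spotT',T,(470,235,520,285),Y),('spotS',S,(170,170,215,210),Y),('matT',T,(250,235,320,310),G),('matS',S,(335,220,405,285),G),
 ('handT',T,(262,238,300,262),R),('handS',S,(355,228,382,275),R),('shepT',T,(330,205,375,260),B),('shepS',S,(280,230,315,280),B),('ballT',T,(272,175,300,200),O),('ballS',S,(325,280,350,300),O)]:
    try: rep(n,obj(*I,roi,*col),I[1],I[2])
    except Exception as e: print(n,e)
def crop(i,u0,v0,u1,v1): return cv2.resize(i[v0:v1,u0:u1],(390,290),interpolation=cv2.INTER_CUBIC)
cv2.imwrite('pics/crop0.png',np.vstack([np.hstack([crop(b,320,215,440,305),crop(b,110,160,300,300)]),np.hstack([crop(a,255,160,375,285),crop(a,165,190,315,325)])]))
E
python3 m1.py
```

```text
spotT 956 med [ 0.4773 -0.3433  0.0124] lo [ 0.4422 -0.3793  0.0085] hi [ 0.5265 -0.3065  0.016 ] rect [ 481.3 -345.8] [81.  93.1] 72.3
spotS 492 med [ 0.4764 -0.3444  0.0113] lo [ 0.4436 -0.3764  0.0066] hi [ 0.5071 -0.3106  0.0166] rect [ 476.  -344.3] [75.  68.6] 65.7
matT 752 med [0.4619 0.1293 0.0031] lo [ 4.069e-01  7.460e-02 -4.000e-04] hi [0.5155 0.1745 0.0084] rect [461.4 124.7] [108.2  98.6] 4.6
matS 693 med [0.4925 0.147  0.0026] lo [ 0.4075  0.0815 -0.0025] hi [0.5173 0.1773 0.0091] rect [461.1 126.9] [114.8  99.1] 4.3
handT 92 med [0.492  0.1203 0.1273] lo [0.4862 0.1083 0.1241] hi [0.4984 0.1341 0.1308] rect [492.4 121.1] [26.4 12.8] 88.7
handS 386 med [0.5006 0.1271 0.082 ] lo [0.4892 0.112  0.0125] hi [0.5043 0.1396 0.1301] rect [453.9 100.5] [125.9  28.2] 30.0
shepT 170 med [ 0.5336 -0.0288  0.0278] lo [ 0.5138 -0.0435  0.0205] hi [ 0.5626 -0.0145  0.0339] rect [539.1 -28.8] [53.3 19.8] 22.1
shepS 230 med [ 0.5342 -0.0266  0.0273] lo [ 0.5089 -0.0469  0.0156] hi [ 0.5673 -0.01    0.0371] rect [537.6 -26.4] [65.1 25.7] 26.5
ballT 76 med [0.6249 0.1103 0.106 ] lo [0.6174 0.101  0.0978] hi [0.6346 0.1195 0.11  ] rect [626.1 110.7] [18.1 19.9] 48.1
ballS 74 med [0.6325 0.1142 0.1033] lo [0.6198 0.1036 0.0962] hi [0.6397 0.1245 0.1091] rect [630.2 113.7] [21.6 21.9] 3.1
```

View pics/crop0.png

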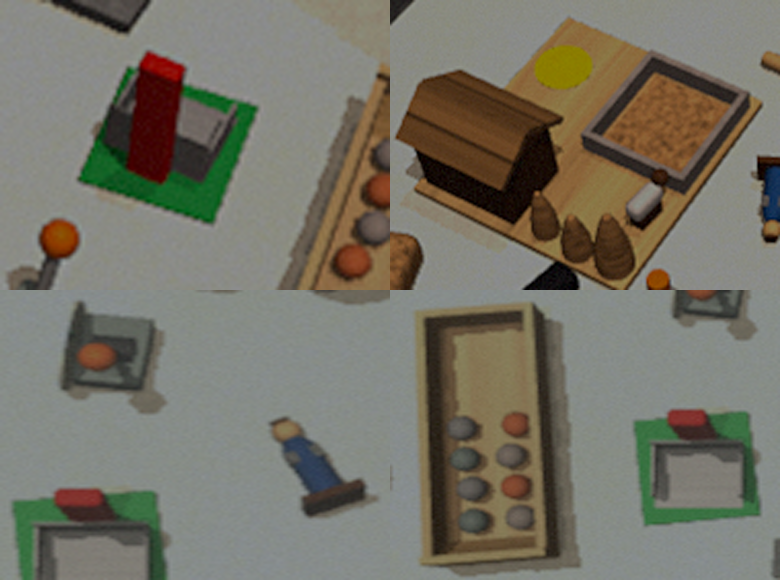

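The crop confirms the red-handled scoop on the green mat with its pan opening toward the robot, and the yellow spot on the model board. The shepherd lies with its head away from the robot, and the lever leans toward -x. Next I'll measure the tray, yard, scoop pan and dimmer.

```bash
cat > m2.py <<'E'
from m1 import *
def box(n,I,lo,hi,q=False):
    P=pts(I[1],I[2]).reshape(-1,3); P=P[I[1].ravel()>0]; m=((P>lo)&(P<hi)).all(1); p=P[m]
    # denoise: largest cluster on 2mm grid
    g=np.zeros((500,700),np.uint8); ij=((p[:,:2]-[0.3,-.6])/.002).astype(int); ok=((ij>=0)&(ij<[500,700])).all(1); np.add.at(g,tuple(ij[ok].T),1)
    r=cv2.minAreaRect((p[:,:2]*1000).astype(np.float32)); print(n,m.sum(),'rect',np.round(r[0],1),np.round(r[1],1),round(r[2],1),'lo',np.percentile(p,1,0).round(3),'hi',np.percentile(p,99,0).round(3))
print('--')
for n,I in(('T',T),('S',S)):
    box('trayrim'+n,I,(.34,.22,.046),(.68,.40,.066))
    box('yardwall'+n,I,(.40,-.29,.033),(.60,-.09,.05))
    box('board'+n,I,(.38,-.46,.006),(.69,-.06,.018))
    box('panwall'+n,I,(.40,.07,.022),(.475,.18,.036))
    box('pan'+n,I,(.40,.07,.022),(.485,.18,.05))
    box('dimbase'+n,I,(.58,.06,.019),(.70,.16,.03))
    box('handle'+n,I,(.47,.09,.06),(.52,.15,.135))
    box('shephead'+n,I,(.56,-.04,.008),(.61,.02,.05))
    box('shepfoot'+n,I,(.48,-.08,.008),(.52,-.01,.06))
P=pts(da,ca)
hsv=cv2.cvtColor(a,cv2.COLOR_BGR2HSV)
for roi,nm in(((183,240,222,308),'stones'),):
  for (u,v) in [(193,255),(213,253),(194,269),(212,267),(196,282),(213,281),(196,296),(215,295)]:
    print(nm,u,v,ray(u,v,ca,0.02)[:2].round(3),np.median(P[v-3:v+4,u-3:u+4].reshape(-1,3),0).round(3))
E
python3 m2.py | sed -n '/--/,$p'
```

```text
--
trayrimT 1392 rect [499.4 299. ] [259.5 102. ] 3.8 lo [0.369 0.242 0.046] hi [0.629 0.354 0.062]
yardwallT 1019 rect [ 502.2 -189.1] [137.4 146.8] 87.5 lo [ 0.427 -0.259  0.034] hi [ 0.576 -0.119  0.044]
boardT 11293 rect [ 538.  -249.6] [305.3 376.3] 0.8 lo [ 0.41  -0.39   0.008] hi [ 0.678 -0.115  0.016]
panwallT 54 rect [452.4 120.9] [74.6 44.7] 89.3 lo [0.43  0.083 0.023] hi [0.474 0.158 0.035]
panT 171 rect [457.5 120.8] [75.4 54. ] 88.6 lo [0.431 0.083 0.022] hi [0.485 0.158 0.05 ]
dimbaseT 480 rect [654.4 106.5] [53.6 80.4] 79.5 lo [0.622 0.077 0.02 ] hi [0.695 0.137 0.03 ]
handleT 198 rect [492.8 120.2] [30.2 16.1] 86.7 lo [0.485 0.105 0.065] hi [0.5   0.134 0.131]
shepheadT 96 rect [571.7 -16.5] [33.3 19.4] 25.1 lo [ 0.561 -0.031  0.01 ] hi [ 0.587 -0.006  0.024]
shepfootT 205 rect [511.9 -42. ] [25.9 43.8] 21.5 lo [ 0.494 -0.066  0.009] hi [ 0.52  -0.023  0.048]
trayrimS 1272 rect [500.2 303.8] [265.9 100.2] 3.6 lo [0.371 0.249 0.046] hi [0.632 0.359 0.063]
yardwallS 843 rect [ 508.2 -184. ] [141. 163.] 86.8 lo [ 0.427 -0.254  0.033] hi [ 0.578 -0.114  0.045]
boardS 6021
[... 360 characters left out ...]
144 0.03 ]
handleS 334 rect [495.5 125.5] [31.6 18.2] 85.3 lo [0.488 0.111 0.062] hi [0.505 0.14  0.13 ]
shepheadS 119 rect [573.2 -11.9] [37.6 18.2] 27.0 lo [ 0.56  -0.028  0.01 ] hi [ 0.589 -0.     0.027]
shepfootS 180 rect [512.9 -37.8] [21.3 42.7] 15.6 lo [ 0.499 -0.059  0.01 ] hi [ 0.52  -0.019  0.046]
stones 193 255 [0.504 0.321] [0.502 0.32  0.025]
stones 213 253 [0.507 0.277] [0.506 0.275 0.026]
stones 194 269 [0.472 0.318] [0.471 0.317 0.026]
stones 212 267 [0.475 0.278] [0.474 0.277 0.026]
stones 196 282 [0.443 0.313] [0.442 0.311 0.026]
stones 213 281 [0.444 0.276] [0.444 0.274 0.026]
stones 196 296 [0.413 0.312] [0.412 0.31  0.027]
stones 215 295 [0.414 0.271] [0.413 0.269 0.026]
```

>>> {"api": "step_arm", "payload": {
  "rows": [
    [[0.7,-1,0,0.13,85],[0.7,-1,0,0.13,85],[0.7,-1,0,0.13,85],[0.7,-1,0,0.13,85],[0.7,-1,0,0.13,85],[0.7,-1,0,0.13,85],[0.7,-1,0,0.13,85],[0.7,-1,0,0.13,85],[0.7,-1,0,0.13,85],[0.7,-1,0,0.13,85]]
  ],
  "grip_force": 120
}}

```text
t: 1.4
tool_pos: [0.3146, 0.3733, 0.2421]
tool_rot: [[-0.988, 0.157, -0.0], [0.157, 0.988, -0.0], [0.0, -0.0, -1.0]]
contact_force: [-0.2, -0.1, -0.1]
opening: 0.0848
finger_force: 0.0
```

>>> {"api": "step_arm", "payload": {
  "rows": [
    [[0.7,-1,0,0.13,85],[0.7,-1,0,0.13,85],[0.7,-1,0,0.13,85],[0.7,-1,0,0.13,85],[0.7,-1,0,0.13,85],[0.7,-1,0,0.13,85],[0.7,-1,0,0.13,85],[0.7,-1,0,0.13,85],[0.7,-1,0,0.13,85],[0.7,-1,0,0.13,85]]
  ]
}}

```text
t: 2.65
tool_pos: [0.4545, 0.1733, 0.2421]
tool_rot: [[-1.0, 0.022, -0.0], [0.022, 1.0, -0.0], [0.0, -0.0, -1.0]]
contact_force: [0.3, 0.6, 0.5]
opening: 0.0847
finger_force: 0.0
```

```bash
cat > m3.py <<'E'
import sys
from h import *
s=sense(); print(s['t'],s['tool_pos'].round(4),np.degrees(np.arctan2(s['tool_rot'][1,1],s['tool_rot'][0,1])).round(2))
im,d,c=snap('wrist',sys.argv[1]); P=pts(d,c)
hsv=cv2.cvtColor(im,cv2.COLOR_BGR2HSV); m=cv2.inRange(hsv,(0,150,60),(8,255,255))>0
m&=(d>0)&(P[...,0]>.45)&(P[...,0]<.56)&(P[...,1]>.05)&(P[...,1]<.2)
p=P[m]; top=p[p[:,2]>.119]; 
for q in (p,top):
    r=cv2.minAreaRect((q[:,:2]*1000).astype(np.float32)); print(len(q),np.round(r[0],1),np.round(r[1],1),round(r[2],1),np.median(q,0).round(4))
E
python3 m3.py wrist1
```

```text
2.65 [0.4545 0.1733 0.2421] 88.73
1752 [492.7 121.4] [28.2 14.6] 88.5 [0.4871 0.1232 0.1172]
846 [492.7 121.4] [28.2 14.6] 88.5 [0.4912 0.1218 0.1282]
```

View pics/wrist1.png

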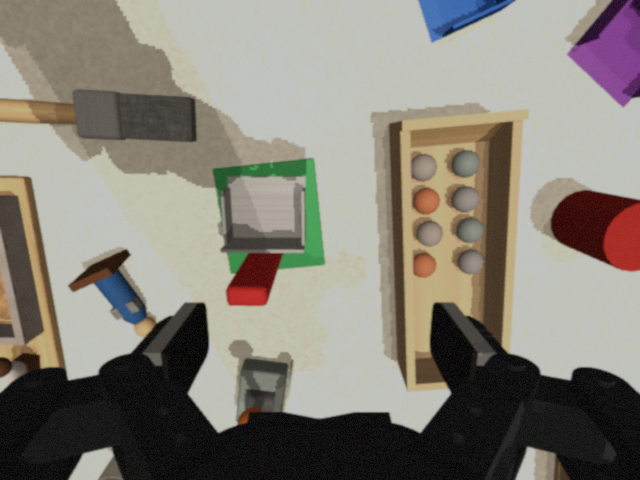

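>>> {"api": "step_arm", "payload": {
  "rows": [
    [[0.63,-0.86,0,0,85],[0.64,-0.86,0,0,85],[0.64,-0.87,0,0,85],[0,0,-0.92,0,85],[0,0,-0.92,0,85],[0,0,-0.92,0,85],[0,0,-0.92,0,85],[0,0,-0.92,0,85],[0,0,-0.92,0,85],[0,0,-0.92,0,85]]
  ]
}}

```text
t: 3.95
tool_pos: [0.4921, 0.1226, 0.1127]
tool_rot: [[-1.0, 0.023, -0.001], [0.023, 1.0, 0.0], [0.001, 0.0, -1.0]]
contact_force: [0.1, -0.4, -0.8]
opening: 0.0852
finger_force: 0.0
```

>>> {"api": "step_arm", "payload": {
  "rows": [
    [[0,0,-0.92,0,85],[0,0,0,0,85],[0,0,0,0,20],[0,0,0,0,20],[0,0,0,0,20],[0,0,0,0,20],[0,0,0,0,20],[0,0,0,0,20]]
  ],
  "grip_force": 120
}}

```text
t: 4.95
tool_pos: [0.4932, 0.1224, 0.0958]
tool_rot: [[-1.0, 0.023, 0.001], [0.023, 1.0, 0.0], [-0.001, 0.0, -1.0]]
contact_force: [0.3, 0.6, 6.2]
opening: 0.0289
finger_force: 117.8
```

```bash
python3 - <<'E'
from h import *
im,d,c=load('wrist1'); P=pts(d,c).reshape(-1,3)
def rect(n,lo,hi):
    m=(d.ravel()>0)&((P>lo)&(P<hi)).all(1); p=P[m]; r=cv2.minAreaRect((p[:,:2]*1000).astype(np.float32)); print(n,m.sum(),np.round(r[0],1),np.round(r[1],1),round(r[2],1),np.percentile(p,[1,99],axis=0).round(3).tolist())
rect('rim',(.34,.235,.046),(.68,.37,.066))
rect('rimL',(.40,.32,.046),(.6,.37,.058)); rect('rimR',(.40,.235,.046),(.6,.27,.058)); rect('end',(.36,.235,.056),(.39,.37,.066))
hsv=cv2.cvtColor(im,cv2.COLOR_BGR2HSV)
for u,v in [(424,167),(466,163),(426,201),(465,199),(429,233),(470,230),(424,265),(470,261)]: print(ray(u,v,c,.018)[:2].round(3))
for x in(.56,.6):
    m=(abs(P[:,0]-x)<.01)&(P[:,1]>.23)&(P[:,1]<.37)&(P[:,2]<.02)&(P[:,2]>.004); print('floor z',np.median(P[m,2]),np.percentile(P[m,1],[2,98]))
E
```

```text
rim 7298 [500.3 299.4] [259.2 101.3] 3.7 [[0.37, 0.242, 0.046], [0.629, 0.352, 0.062]]
rimL 2481 [495.9 344.8] [192.   10.1] 3.7 [[0.401, 0.335, 0.046], [0.585, 0.353, 0.054]]
rimR 2183 [499.8 252.9] [200.5   8.6] 3.7 [[0.402, 0.243, 0.046], [0.598, 0.261, 0.054]]
end 1336 [374.9 291.1] [  8.  100.7] 3.7 [[0.369, 0.242, 0.059], [0.381, 0.34, 0.062]]
[0.415 0.273]
[0.412 0.311]
[0.447 0.276]
[0.445 0.313]
[0.478 0.281]
[0.476 0.321]
[0.511 0.278]
[0.508 0.323]
floor z 0.008837619306743844 [0.25257245 0.34538586]
floor z 0.00881688264559824 [0.25489074 0.28967228]
```

>>> {"api": "step_arm", "payload": {
  "rows": [
    [[0,0,0.5,0,20],[0,0,1,0,20],[0,0,1,0,20],[0,0,1,0,20],[0,0,0.5,0,20]]
  ]
}}

```text
t: 5.58
tool_pos: [0.4928, 0.1224, 0.1762]
tool_rot: [[-1.0, 0.022, 0.001], [0.022, 1.0, 0.0], [-0.001, 0.0, -1.0]]
contact_force: [0.6, 0.3, -1.6]
opening: 0.0287
finger_force: 118.2
```

>>> {"api": "step_arm", "payload": {
  "rows": [
    [[0.57,0.92,0,0.084,20],[0.57,0.92,0,0.084,20],[0.57,0.92,0,0.084,20],[0.57,0.92,0,0.084,20],[0.57,0.92,0,0.084,20],[0.57,0.92,0,0.084,20],[0.57,0.92,0,0.084,20],[0.57,0.92,0,0.084,20],[0.57,0.92,0,0.084,20],[0.57,0.92,0,0.084,20]]
  ]
}}

```text
t: 6.82
tool_pos: [0.6066, 0.3083, 0.1733]
tool_rot: [[-0.998, -0.067, -0.002], [-0.067, 0.998, -0.001], [0.002, -0.001, -1.0]]
contact_force: [-0.2, -0.5, -1.3]
opening: 0.0287
finger_force: 118.3
```

```bash
cat > m4.py <<'E'
import sys
from h import *
s=sense(); T=s['tool_pos']; R=s['tool_rot']; print(s['t'],T.round(4),np.degrees(np.arctan2(R[1,1],R[0,1])).round(2),s['opening'],s['contact_force'])
im,d,c=snap('wrist',sys.argv[1]); P=pts(d,c).reshape(-1,3); P=P[d.ravel()>0]
L=(P-T)@R  # tool frame: x ~ back(-scoop x), y, z down
L[:,0]*=-1; L[:,2]*=-1   # now x=scoop x dir, z up; rotation about y
m=(L[:,0]>-78)&(abs(L[:,1])<.045)&(L[:,2]<-.03)&(L[:,2]>-.115)&(L[:,0]<-.0)&(L[:,0]>-.08)
L=L[m]
y=R[:2,1]
w=L[(abs(L[:,1])>.034)&(L[:,2]>-.075)&(L[:,2]<-.055)]
print('side walls y range',np.percentile(L[:,1],[1,99]).round(4),len(w),'x min',np.percentile(L[:,0],1).round(4))
f=L[(abs(L[:,1])<.03)&(L[:,0]<-.015)&(L[:,0]>-.07)&(L[:,2]<-.08)]
A=np.c_[f[:,0],f[:,1],np.ones(len(f))]; k=np.linalg.lstsq(A,f[:,2],rcond=None)[0]; print('floor plane',len(f),'pitch deg',np.degrees(np.arctan(k[0])).round(2),'roll',np.degrees(np.arctan(k[1])).round(2),'z0',k[2].round(4))
E
python3 m4.py wrist2
```

```text
6.825 [0.6066 0.3083 0.1733] 93.84 0.028681770535568193 [-0.21812182 -0.45100691 -1.26083292]
side walls y range [-0.0381  0.0363] 1838 x min -0.0709
floor plane 9535 pitch deg 0.68 roll -0.55 z0 -0.0897
```

View pics/wrist2.png

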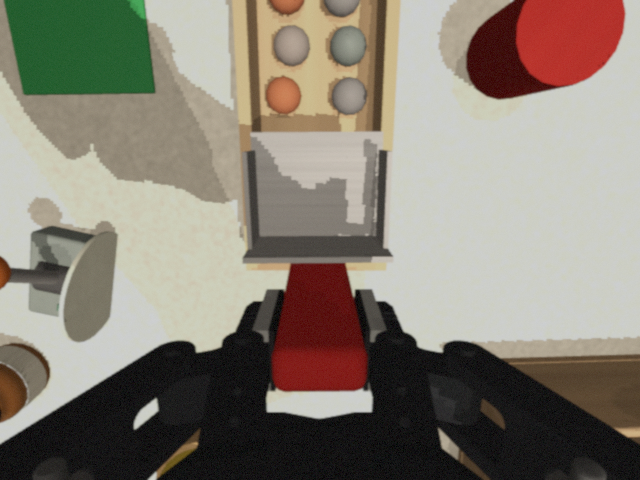

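>>> {"api": "step_arm", "payload": {
  "rows": [
    [[0,-0.1,0,0,20],[0,0,-0.8,0,20],[0,0,-0.8,0,20],[0,0,-0.8,0,20],[0,0,-0.5,0,20],[0,0,-0.3,0,20],[0,0,0,0,20]]
  ]
}}

```text
t: 7.75
tool_pos: [0.6064, 0.3042, 0.1107]
tool_rot: [[-0.998, -0.065, -0.0], [-0.065, 0.998, -0.0], [0.0, -0.0, -1.0]]
contact_force: [0.3, -0.5, -1.7]
opening: 0.0284
finger_force: 118.6
```

```bash
cat > tl.py <<'E'
from h import *
s=sense(); T=s['tool_pos']; R=s['tool_rot']; o=np.array([.4699,.2974]); e=np.array([.9979,.0645]); r=T[:2]-o
print('t',s['t'],'T',T.round(4),'local',(r@e).round(4),(r@[-e[1],e[0]]).round(4),'yaw',np.degrees(np.arctan2(R[1,1],R[0,1])).round(2),s['contact_force'].round(1),s['opening'].round(4))
E
python3 tl.py
```

```text
Traceback (most recent call last):
  File "tl.py", line 3, in <module>
    print('t',s['t'],'T',T.round(4),'local',(r@e).round(4),(r@[-e[1],e[0]]).round(4),'yaw',np.degrees(np.arctan2(R[1,1],R[0,1])).round(2),s['contact_force'].round(1),s['opening'].round(4))
                                                                                                                                                                      ^^^^^^^^^^^^^^^^^^
AttributeError: 'float' object has no attribute 'round'
```

>>> {"api": "step_arm", "payload": {
  "rows": [
    [[0,0.12,0,0,20],[0,0,-0.2,0,20],[0,0,-0.2,0,20],[0,0,0,0,20]]
  ]
}}

```text
t: 8.25
tool_pos: [0.6061, 0.3065, 0.1026]
tool_rot: [[-0.998, -0.065, -0.001], [-0.065, 0.998, -0.0], [0.001, -0.0, -1.0]]
contact_force: [-0.1, -0.7, -0.7]
opening: 0.0284
finger_force: 118.6
```

```bash
sed -i "s/,s\['opening'\].round(4)/,s['opening']/" tl.py; python3 tl.py
```

```text
t 8.25 T [0.6061 0.3065 0.1026] local 0.1366 0.0003 yaw 93.75 [-0.1 -0.7 -0.7] 0.028449891665809166
```

>>> {"api": "step_arm", "payload": {
  "rows": [
    [[0,0,-0.05,0,20],[0,0,0,0,20]]
  ]
}}

```text
t: 8.5
tool_pos: [0.6065, 0.3067, 0.1021]
tool_rot: [[-0.998, -0.065, -0.0], [-0.065, 0.998, -0.0], [0.0, -0.0, -1.0]]
contact_force: [-0.4, 0.2, -0.8]
opening: 0.0282
finger_force: 118.6
```

>>> {"api": "step_arm", "payload": {
  "rows": [
    [[0,0,-0.05,0,20],[0,0,0,0,20]]
  ]
}}

```text
t: 8.75
tool_pos: [0.6065, 0.3067, 0.101]
tool_rot: [[-0.998, -0.065, -0.0], [-0.065, 0.998, -0.0], [0.0, -0.0, -1.0]]
contact_force: [-0.6, 0.9, -0.5]
opening: 0.0287
finger_force: 118.6
```

>>> {"api": "step_arm", "payload": {
  "rows": [
    [[0,0,-0.05,0,20],[0,0,0,0,20]]
  ]
}}

```text
t: 9.0
tool_pos: [0.6068, 0.3067, 0.1009]
tool_rot: [[-0.998, -0.065, 0.001], [-0.065, 0.998, 0.0], [-0.001, 0.0, -1.0]]
contact_force: [-0.3, -1.0, 3.8]
opening: 0.0284
finger_force: 119.3
```

>>> {"api": "step_arm", "payload": {
  "rows": [
    [[-0.4,-0.026,0,0,20],[-0.5,-0.032,0,0,20],[-0.5,-0.032,0,0,20],[-0.5,-0.032,0,0,20],[-0.4,-0.026,0,0,20],[-0.4,-0.026,0,0,20],[-0.4,-0.026,0,0,20],[0,0,0,0,20]]
  ]
}}

```text
t: 10.0
tool_pos: [0.5439, 0.3029, 0.1008]
tool_rot: [[-0.998, -0.066, 0.001], [-0.066, 0.998, 0.0], [-0.001, 0.0, -1.0]]
contact_force: [1.5, -1.6, 7.2]
opening: 0.0289
finger_force: 119.3
```

```bash
python3 tl.py; python3 -c "
from h import *
a,_,_=snap('top','top1'); b,_,_=snap('wrist','wrist3'); cv2.imwrite('pics/c1.png',np.hstack([cv2.resize(a[185:325,165:245],(320,560),interpolation=2),cv2.resize(b,(480,360))[:,:].copy() if 0 else cv2.copyMakeBorder(cv2.resize(b,(470,352)),0,208,0,0,0)]))"
```

```text
t 10.0 T [0.5439 0.3029 0.1008] local 0.0741 0.0007 yaw 93.77 [ 1.5 -1.6  7.2] 0.02892876689308443
```

View pics/c1.png

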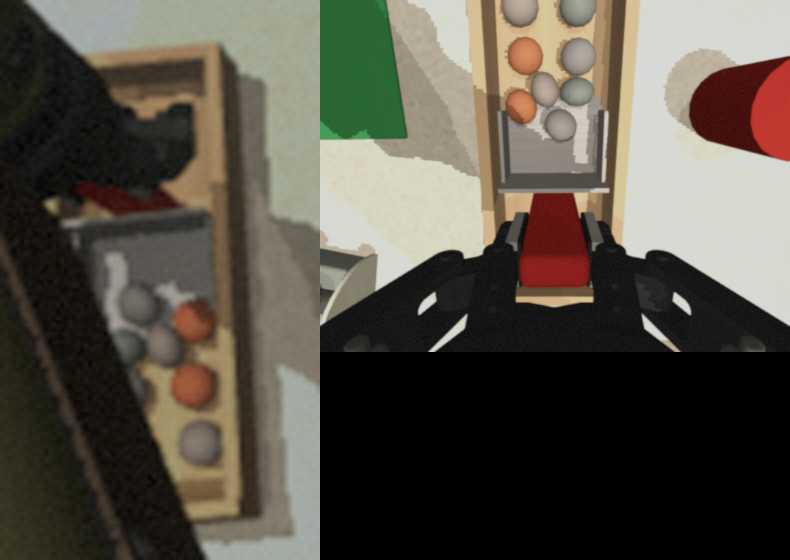

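>>> {"api": "step_arm", "payload": {
  "rows": [
    [[-0.3,-0.02,0,0,20],[-0.3,-0.02,0,0,20],[-0.3,-0.02,0,0,20],[-0.3,-0.02,0,0,20],[-0.3,-0.02,0,0,20],[-0.3,-0.02,0,0,20],[0,0,0,0,20]]
  ]
}}

```text
t: 10.98
tool_pos: [0.5083, 0.3005, 0.1008]
tool_rot: [[-0.998, -0.066, 0.001], [-0.066, 0.998, 0.001], [-0.001, 0.0, -1.0]]
contact_force: [2.4, -1.4, 6.5]
opening: 0.0286
finger_force: 119.4
```

```bash
python3 tl.py; cat > st.py <<'E'
import sys
from h import *
b,d,c=snap('wrist',sys.argv[1]); cv2.imwrite('pics/%s_c.png'%sys.argv[1],b[:260,120:520])
E
python3 st.py wrist4
```

```text
t 10.975 T [0.5083 0.3005 0.1008] local 0.0386 0.0006 yaw 93.76 [ 2.4 -1.4  6.5] 0.02859504403173408
```

View pics/wrist4_c.png

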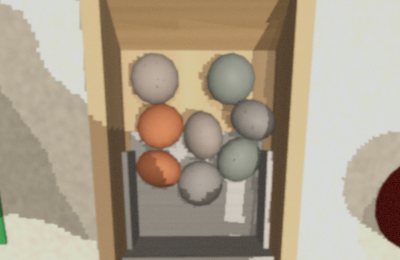

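>>> {"api": "step_arm", "payload": {
  "rows": [
    [[-0.25,-0.016,0,0,20],[-0.25,-0.016,0,0,20],[-0.25,-0.016,0,0,20],[-0.25,-0.016,0,0,20],[-0.25,-0.016,0,0,20],[0,0,0,0,20]]
  ]
}}

```text
t: 11.78
tool_pos: [0.4838, 0.299, 0.1008]
tool_rot: [[-0.998, -0.066, 0.002], [-0.066, 0.998, 0.001], [-0.002, 0.001, -1.0]]
contact_force: [4.1, -0.3, 5.9]
opening: 0.0284
finger_force: 119.4
```

```bash
python3 tl.py; python3 st.py wrist5
```

```text
t 11.775 T [0.4838 0.299  0.1008] local 0.0139 0.0007 yaw 93.76 [ 4.1 -0.3  5.9] 0.02838849550017199
```

View pics/wrist5_c.png

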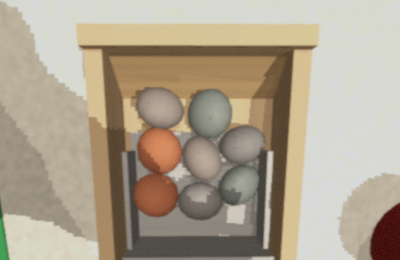

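>>> {"api": "step_arm", "payload": {
  "rows": [
    [[-0.25,-0.016,0,0,20],[-0.2,-0.013,0,0,20],[-0.2,-0.013,0,0,20],[0,0,0,0,20]]
  ]
}}

```text
t: 12.32
tool_pos: [0.471, 0.2982, 0.1009]
tool_rot: [[-0.998, -0.066, 0.002], [-0.066, 0.998, 0.001], [-0.002, 0.001, -1.0]]
contact_force: [3.7, -0.3, 5.0]
opening: 0.0286
finger_force: 119.3
```

```bash
python3 tl.py; cat > sd.py <<'E'
import sys
from h import *
s=sense();T=s['tool_pos'];R=s['tool_rot']
b,d,c=snap('wrist',sys.argv[1]); P=pts(d,c).reshape(-1,3); L=(P-T)@R; x=-L[:,0]*1000; y=L[:,1]*1000; z=-L[:,2]*1000+92.3
# height map in scoop frame (x rel lip, cells 6mm)
H=np.full((18,15),0)
m=(d.ravel()>0)&(abs(y)<44)&(x<-8)&(x>-116)&(z<75)
i=((x[m]+116)/6).astype(int); j=((y[m]+45)/6).astype(int); np.maximum.at(H,(i,j),z[m].astype(int)); print('lip at row',(116-73)/6); print(H)
E
python3 sd.py wrist6
```

```text
t 12.325 T [0.471  0.2982 0.1009] local 0.0012 0.0008 yaw 93.76 [ 3.7 -0.3  5. ] 0.02860617390637341
lip at row 7.166666666666667
[[ 0  0  0  0  0  0  0  0  0  0  0  0  0  0  0]
 [ 0  0  0  0  0  0  0  0  0  0  0  0  0  0  0]
 [53 54 53 54 53 53 53 53 54 53 53 53 53 53 53]
 [54 53 54 54 54 54 54 53 53 53 54 53 54 54 54]
 [45 30 30 30 30 29 30 29 30 29 30 30 29 29 45]
 [45 19 18 18 18 18 19 18 18 18 19 18 18 18 46]
 [45  6 22 23 23 19 19 23 23 22  8  7  7  8 46]
 [45 17 25 26 26 23 22 25 26 24  2  2  2  1 45]
 [45  3 24 26 25 23 21 26 25 24 26 27 25 17 45]
 [45 32 21 23 22 20 19 23 24 25 28 28 26 31 45]
 [45 32 21 24 25 24 24 27 25 26 27 28 26 31 46]
 [45 32 23 25 26 25 26 28 28 23 24 24 21 31 45]
 [46 32 22 24 25 24 26 28 28 23 26 27 25 31 45]
 [45 31 21 22 22 21 22 25 25 24 28 28 27 31 45]
 [45 31 24 24 23 18 23 24 24 23 27 27 24 31 45]
 [45 32 24 25 23 22 25 27 26 23 22 22  3 32 45]
 [45 32 23 23 22 21 26 26 26 22  4  3  3 31 45]
 [45 47 47 47 47 47 46 46 46 46 46 46 46 46 46]]
```

>>> {"api": "step_arm", "payload": {
  "rows": [
    [[-0.15,-0.01,0,0,20],[0,0,0.2,0,20],[-0.1,-0.006,0.25,0,20],[0,0,0.25,0,20],[0,0,0.25,0,20],[0.1,0.006,0.25,0,20],[0.3,0.02,0.2,0,20],[0.5,0.032,0,0,20],[0.5,0.032,0,0,20],[0,0,0,0,20]]
  ]
}}

```text
t: 13.62
tool_pos: [0.4945, 0.2994, 0.1278]
tool_rot: [[-0.998, -0.065, 0.0], [-0.065, 0.998, 0.0], [-0.0, 0.0, -1.0]]
contact_force: [0.4, 0.4, -2.5]
opening: 0.0288
finger_force: 118.5
```

```bash
python3 tl.py; python3 sd.py wrist7; python3 st.py wrist7b
```

```text
t 13.625 T [0.4945 0.2994 0.1278] local 0.0247 0.0004 yaw 93.71 [ 0.4  0.4 -2.5] 0.02884971913642175
lip at row 7.166666666666667
[[26 26 25 26 26 26 25 26 25 25 25 25 26 26 27]
 [18  0  0  0  0  0  0  0  0  0  0  0  0  0 18]
 [18  0  0  0  0  0  0  0  0  0  0  0  0  0 19]
 [18  0  0  0  0  0  0  0  0  0  0  0  0  0 18]
 [18  0  0  0  0  0  0  0  0  0  0  0  0  0 18]
 [19  0  0  0  0  0  0  0  0  0  0  0  0  0 18]
 [17  0  0  0  0  0  0  0  0  0  0  0  0  0 18]
 [18  2  3  2  3  3  3  2  2  2  3  2  2  1 19]
 [18  3  3 15 17 14  3  3  3  3  3  2  3  2 18]
 [30 32 18 22 22 22 18 18 18  3  3  3  3 31 18]
 [30 32 19 22 24 23 23 26 25 20  3  3  3 31 18]
 [19 32 20 23 23 22 25 27 27 23  4 15 15 31 19]
 [19 32 15 20 21 21 25 27 27 23 23 26 25 31 18]
 [18 31 22 23 20 13 20 24 25 21 27 28 27 31 18]
 [18 32 24 24 23 18 23 25 23 22 28 28 27 31 19]
 [17 32 23 24 23 22 25 27 26 23 25 25 24 31 18]
 [19 32 22 22 20 21 26 27 26 22  3  3  3 31 18]
 [18 46 47 46 46 46 46 47 47 46 46 46 46 46 18]]
```

View pics/wrist7b_c.png

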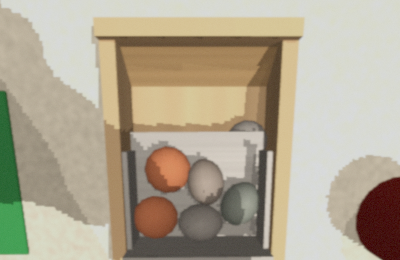

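>>> {"api": "step_arm", "payload": {
  "rows": [
    [[0,0,0.25,0,20],[0,0,0.5,0,20],[0,0,0.75,0,20],[0,0,0.5,0,20],[0,-0.2,0.25,0,20],[0.05,-0.4,0,-0.05,20],[0.1,-0.6,0,-0.05,20],[0.14,-0.8,0,-0.05,20],[0.14,-1,0,-0.05,20],[0.14,-1,0,-0.05,20]]
  ]
}}

```text
t: 14.98
tool_pos: [0.505, 0.2175, 0.1729]
tool_rot: [[-0.999, -0.038, -0.0], [-0.038, 0.999, -0.0], [0.0, -0.0, -1.0]]
contact_force: [-0.1, 0.2, -2.0]
opening: 0.0284
finger_force: 118.5
```

>>> {"api": "step_arm", "payload": {
  "rows": [
    [[0.14,-1,0,-0.05,20],[0.14,-1,0,-0.05,20],[0.14,-1,0,-0.05,20],[0.14,-1,0,-0.05,20],[0.14,-1,0,-0.05,20],[0.14,-1,0,-0.05,20],[0.14,-1,0,-0.05,20],[0.14,-1,0,-0.05,20],[0.14,-1,0,-0.05,20],[0.14,-1,0,-0.05,20]]
  ]
}}

```text
t: 16.23
tool_pos: [0.533, 0.018, 0.1731]
tool_rot: [[-1.0, 0.013, 0.0], [0.013, 1.0, 0.0], [-0.0, 0.0, -1.0]]
contact_force: [0.3, 0.3, -1.6]
opening: 0.0286
finger_force: 118.5
```

>>> {"api": "step_arm", "payload": {
  "rows": [
    [[0.14,-1,0,-0.05,20],[0.14,-1,0,-0.05,20],[0.14,-1,0,-0.05,20],[0.14,-1,0,-0.05,20],[0.1,-0.8,0,-0.05,20],[0.05,-0.6,0,0,20],[0,-0.4,0,0,20],[0,-0.2,0,0,20],[0,0,0,0,20]]
  ]
}}

```text
t: 17.35
tool_pos: [0.5471, -0.1006, 0.1731]
tool_rot: [[-0.999, 0.039, -0.0], [0.039, 0.999, 0.0], [0.0, 0.0, -1.0]]
contact_force: [-0.1, 0.1, -3.0]
opening: 0.0288
finger_force: 118.5
```

```bash
python3 tl.py; python3 sd.py wrist8; python3 - <<'E'
from h import *
im,d,c=load('wrist8'); P=pts(d,c).reshape(-1,3)
def rect(n,lo,hi):
    m=(d.ravel()>0)&((P>lo)&(P<hi)).all(1); p=P[m]; r=cv2.minAreaRect((p[:,:2]*1000).astype(np.float32)); print(n,m.sum(),np.round(r[0],1),np.round(r[1],1),round(r[2],1),np.percentile(p,[1,50,99],axis=0).round(4).tolist())
rect('near',(.42,-.27,.036),(.445,-.11,.05)); rect('left',(.42,-.14,.036),(.56,-.10,.05)); rect('right',(.42,-.275,.036),(.56,-.235,.05)); rect('all',(.41,-.29,.036),(.59,-.09,.05)); rect('floor',(.445,-.24,.0),(.475,-.14,.03))
E
```

```text
t 17.35 T [ 0.5471 -0.1006  0.1731] local 0.0513 -0.4021 yaw 87.75 [-0.1  0.1 -3. ] 0.028783742604163515
lip at row 7.166666666666667
[[ 0  0  0  0  0  0  0  0  0  0  0  0  0  0  0]
 [ 0  0  0  0  0  0  0  0  0  0  0  0  0  0  0]
 [ 0  0  0  0  0  0  0  0  0  0  0  0  0  0  0]
 [ 0  0  0  0  0  0  0  0  0  0  0  0  0  0  0]
 [ 0  0  0  0  0  0  0  0  0  0  0  0  0  0  0]
 [ 0  0  0  0  0  0  0  0  0  0  0  0  0  0  0]
 [ 0  0  0  0  0  0  0  0  0  0  0  0  0  0  0]
 [ 1  3  3  2  2  3  2  2  2  2  2  2  2  2  0]
 [ 1  3  3 17 18 17  3  2  3  3  3  3  3  2  0]
 [ 0 32 17 21 22 22 19 20 18  3  4  3  3 31  0]
 [ 0 32 18 23 23 24 22 26 25 22  3  3  4 31  0]
 [ 0 32 17 22 22 23 25 27 28 25 15 19 18 31  0]
 [ 0 31  4 19 20 20 24 27 27 24 24 26 25 30  0]
 [ 0 32 22 22 21 14 16 25 24 22 27 28 27 31  0]
 [ 0 32 23 24 22 18 23 25 25 21 27 29 26 31  0]
 [ 0 32 23 24 22 21 25 26 26 23 25 25 22 31  0]
 [ 0 31 22 22 21 21 25 26 26 22  3  3  3 31  0]
 [ 0 46 46 46 46 46 47 46 46 46 46 46 46 46  0]]
near 3341 [ 437.2 -186.1] [136.9  18.2] 88.7 [[0.428, -0.2531, 0.0365], [0.4345, -0.1887, 0.0406], [0.4443, -0.1187, 0.0422]]
left 1134 [ 452.7 -129.5] [22.4 41. ] 87.9 [[0.4327, -0.1395, 0.0374], [0.4451, -0.1238, 0.0406], [0.4731, -0.118, 0.0424]]
right 3177 [ 493.7 -249.8] [ 19.3 133.4] 85.1 [[0.4279, -0.2583, 0.0362], [0.4828, -0.2508, 0.0405], [0.5581, -0.2364, 0.0422]]
all 8685 [ 502.7 -189.1] [136.9 146.7] 87.4 [[0.4286, -0.2579, 0.0363], [0.4671, -0.2166, 0.0406], [0.5763, -0.119, 0.0422]]
floor 5736 [ 460. -190.] [ 30. 100.] 0.0 [[0.4453, -0.2391, 0.0116], [0.4595, -0.1903, 0.0133], [0.4747, -0.1411, 0.015]]
```

>>> {"api": "step_arm", "payload": {
  "rows": [
    [[0.02,-0.3,0,-0.05,20],[0.02,-0.6,0,0,20],[0.02,-0.8,0,0,20],[0.02,-0.9,0,0,20],[0,-0.8,0,0,20],[0,-0.6,0,0,20],[0,-0.36,0,0,20],[0,-0.17,0,0,20],[0,0,0,0,20]]
  ]
}}

```text
t: 18.52
tool_pos: [0.5487, -0.1912, 0.1731]
tool_rot: [[-0.999, 0.044, -0.0], [0.044, 0.999, 0.0], [0.0, 0.0, -1.0]]
contact_force: [0.2, -0.0, -2.1]
opening: 0.0288
finger_force: 118.5
```

>>> {"api": "step_arm", "payload": {
  "rows": [
    [[0,0,-0.4,0,20],[0,0,-0.7,0,20],[0,0,-0.7,0,20],[0,0,-0.6,0,20],[0,0,-0.4,0,20],[0,0,0,0,20]]
  ]
}}

```text
t: 19.27
tool_pos: [0.5482, -0.1911, 0.1162]
tool_rot: [[-0.999, 0.045, -0.001], [0.045, 0.999, 0.0], [0.001, 0.0, -1.0]]
contact_force: [-0.0, -0.6, -0.8]
opening: 0.0288
finger_force: 118.5
```

>>> {"api": "step_arm", "payload": {
  "rows": [
    [[0,0,0,0,20],[0,0,0,0,20],[0,0,0,0,20]]
  ],
  "grip_force": 20
}}

```text
t: 19.65
tool_pos: [0.549, -0.1914, 0.1175]
tool_rot: [[-0.999, 0.045, 0.001], [0.045, 0.999, -0.0], [-0.001, -0.0, -1.0]]
contact_force: [-0.6, 0.3, -3.1]
opening: 0.0285
finger_force: 118.5
```

```bash
python3 tl.py; python3 sd.py wrist9
```

```text
t 19.65 T [ 0.549  -0.1914  0.1175] local 0.0474 -0.4928 yaw 87.45 [-0.6  0.3 -3.1] 0.02848968692324829
lip at row 7.166666666666667
[[17 17 17 17 16 16 17 17 17 17 17 17 17 17 17]
 [ 0  0  0  0  0  0  0  0  0  0  0  0  0  0  0]
 [ 0  0  0  0  0  0  0  0  0  0  0  0  0  0  0]
 [ 0  0  0  0  0  0  0  0  0  0  0  0  0  0  0]
 [ 0  0  0  0  0  0  0  0  0  0  0  0  0  0  0]
 [ 0  0  0  0  0  0  0  0  0  0  0  0  0  0  0]
 [ 0  0  0  0  0  0  0  0  0  0  0  0  0  0  0]
 [ 1  3  2  3  2  2  2  2  2  2  2  2  2  2  0]
 [ 1  3  3 15 18 18  4  3  3  3  2  2  3  2  0]
 [ 0 32 16 21 22 22 19 19 19  3  3  3  3 31  0]
 [ 0 32 19 22 23 22 22 26 26 22  4  3  3 31  0]
 [28 31 18 21 22 22 23 28 27 25 16 20 19 31  0]
 [ 0 32  4 19 20 20 23 27 27 25 25 27 24 31  0]
 [ 0 32 22 22 20 14 17 25 24 21 28 28 27 31  0]
 [ 0 32 23 24 23 18 23 24 24 22 26 28 26 31  0]
 [ 0 32 23 24 22 22 25 27 26 23 25 25 23 31  0]
 [ 0 32 22 22 21 21 26 27 26 22  3  3  3 31  0]
 [ 0 46 47 47 46 47 46 46 47 46 46 46 47 46  0]]
```

>>> {"api": "step_arm", "payload": {
  "rows": [
    [[0,0,0,0,27],[0,0,0,0,26],[0,0,0,0,26]]
  ],
  "grip_force": 20
}}

```text
t: 20.08
tool_pos: [0.5487, -0.1913, 0.1171]
tool_rot: [[-0.999, 0.044, -0.0], [0.044, 0.999, -0.0], [0.0, -0.0, -1.0]]
contact_force: [-0.2, -0.8, -2.9]
opening: 0.0284
finger_force: 118.5
```

```bash
python3 tl.py; python3 sd.py wrist10 | sed -n '8,10p;18p'
```

```text
t 20.075 T [ 0.5487 -0.1913  0.1171] local 0.0471 -0.4927 yaw 87.45 [-0.2 -0.8 -2.9] 0.02837054519203451
 [ 0  0  0  0  0  0  0  0  0  0  0  0  0  0  0]
 [ 1  2  3  3  3  2  2  2  2  2  3  2  2  1  0]
 [ 1  3  3 16 18 18  3  3  3  3  3  3  2  2  0]
 [ 0 31 22 22 21 21 25 27 25 23  3  3  3 31  0]
```

>>> {"api": "step_arm", "payload": {
  "rows": [
    [[0,0,-0.3,0,26],[-0.2,0,0,0,26],[-0.5,0,0,0,26],[-0.9,0,0,0,26],[1,0,0,0,26],[0.6,0,0,0,26],[-0.2,0,0,0,26],[-0.4,0,0,0,26],[-0.9,0,0,0,26],[1,0,0,0,26]]
  ]
}}

```text
t: 21.38
tool_pos: [0.5355, -0.191, 0.111]
tool_rot: [[-0.999, 0.046, -0.003], [0.046, 0.999, 0.001], [0.003, 0.0, -1.0]]
contact_force: [0.4, 0.6, -2.0]
opening: 0.0283
finger_force: 118.7
```

>>> {"api": "step_arm", "payload": {
  "rows": [
    [[0.5,0,0,0,26],[0,0,0,0,26]]
  ]
}}

```text
t: 21.62
tool_pos: [0.5486, -0.1912, 0.111]
tool_rot: [[-0.999, 0.044, -0.001], [0.044, 0.999, -0.0], [0.001, -0.0, -1.0]]
contact_force: [-0.9, -0.4, -2.5]
opening: 0.0285
finger_force: 118.9
```

```bash
python3 tl.py; python3 sd.py wrist11
```

```text
t 21.625 T [ 0.5486 -0.1912  0.111 ] local 0.047 -0.4927 yaw 87.47 [-0.9 -0.4 -2.5] 0.028503102158359113
lip at row 7.166666666666667
[[23 23 23 23 23 23 23 23 23 23 23 23 23 24 23]
 [ 0  6 12 13 12  9  0  0  8 13 15 13 11  0  0]
 [ 0 10 14 15 14 11  0  0 10 14 15 15 12  0  0]
 [ 0  9 14 15 14 12  0  0  9 14 15 14 11  0  0]
 [ 0  6 13 13 13 18 18 16  0 10 13 12  8  0  0]
 [ 0  0  0  8 17 19 19 18 10  0  0  0  0  0  0]
 [ 0  0  0  0 16 19 19 17 12 11  0  0  0  0  0]
 [ 0  0 11 15 14 17 16 14 17 17 16  0  0  0  0]
 [ 0  5 15 16 17 16 11 16 18 19 17  0  0  0  0]
 [ 0  6 14 17 18 16 11 14 18 18 18  0  0  0  0]
 [ 0 26 14 17 17 15  0 12 15 15 14  0  0 27  0]
 [ 0 27  0 12 13  0  0  0  0  0  0  0  0 27  0]
 [ 0 28  0  0  0  0  0  0  0  0  0  0  0 27  0]
 [ 0 28  1  0  0  0  0  0  0  0  0  0  0 28  0]
 [ 0 28  1  1  1  1  1  0  1  0  1  1  1 28  0]
 [ 0 29  2  1  1  1  1  1  1  1  1  1  1 29  0]
 [ 0 29  2  1  1  1  2  2  2  1  1  2  2 29  0]
 [ 0 30  2  2  2  1  2  2  2  2  2  2  2 31  0]]
```

>>> {"api": "step_arm", "payload": {
  "rows": [
    [[-0.2,0,0,0,26],[-0.4,0,0,0,26],[-0.9,0,0,0,26],[1,0,0,0,26],[0.5,0,0,0,26],[0,0,0.1,0,26],[0,0,0.2,0,26],[0,0,0,0,26]]
  ]
}}

```text
t: 22.68
tool_pos: [0.5488, -0.1913, 0.1176]
tool_rot: [[-0.999, 0.045, 0.001], [0.045, 0.999, -0.0], [-0.001, -0.0, -1.0]]
contact_force: [0.6, -0.6, -2.6]
opening: 0.0284
finger_force: 118.9
```

```bash
python3 tl.py; python3 sd.py wrist12; python3 st.py wrist12b
```

```text
t 22.675 T [ 0.5488 -0.1913  0.1176] local 0.0472 -0.4928 yaw 87.45 [ 0.6 -0.6 -2.6] 0.028403738633222264
lip at row 7.166666666666667
[[17 17 17 17 17 17 16 16 17 17 17 17 17 17 17]
 [ 0  0  4  6  4  0  5  6  2  7  8  8  5  0  0]
 [ 0  3  6  7  7  5 11 12  9  8  9  9  6  0  0]
 [ 0  4  8  9  7  8 12 13 10  7  8  8  5  0  0]
 [ 0  4  7  7  8  7 12 12 10  5  6  6  2  0  0]
 [ 0  0  4  4  9 11  9  9  7  8  7  3  0  0  0]
 [ 0  0  0  7 12 13 12  4  9  9  9  6  0  0  0]
 [ 0  0  0  6 11 13 12  5  8  9  8  5  0  0  0]
 [ 0  0  0  4 10 11 10  0  4  6  5  1  0  0  0]
 [ 0  0  0  0  4  5  2  0  0  0  0  0  0  0  0]
 [ 0 27  0  0  0  0  0  0  0  0  0  0  0 26  0]
 [ 0 27  0  0  0  0  0  0  0  0  0  0  0 27  0]
 [ 0 28  0  0  0  0  0  0  0  0  0  0  0 28  0]
 [ 0 28  0  0  0  0  0  0  0  0  0  0  0 28  0]
 [ 0 29  1  0  2  0  0  1  1  0  0  0  0 29  0]
 [ 0 29  1  1  1  1  1  1  1  1  1  1  2 29  0]
 [ 0 29  2  1  2  2  2  2  2  2  2  1  2 30  0]
 [ 0 30  2  2  2  2  2  2  2  2  2  2  2 30  0]]
```

View pics/wrist12b_c.png

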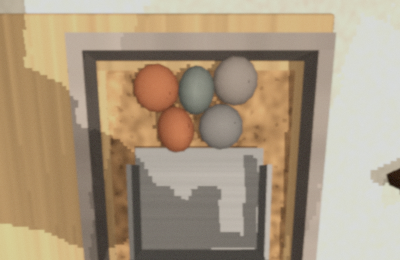

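>>> {"api": "step_arm", "payload": {
  "rows": [
    [[0,0,0.5,0,26],[0,0,1,0,26],[0,0,0.9,0,26],[0,0,0.4,0,26],[0,0.78,0,0,26],[0.044,1,0,0.043,26],[0.044,1,0,0.043,26],[0.044,1,0,0.043,26],[0.044,1,0,0.043,26],[0.044,1,0,0.043,26]]
  ]
}}

```text
t: 24.02
tool_pos: [0.5532, -0.0741, 0.1731]
tool_rot: [[-1.0, 0.021, 0.0], [0.021, 1.0, 0.0], [-0.0, 0.0, -1.0]]
contact_force: [0.2, -0.5, -1.4]
opening: 0.0283
finger_force: 118.9
```

>>> {"api": "step_arm", "payload": {
  "rows": [
    [[0.044,1,0,0.043,26],[0.044,1,0,0.043,26],[0.044,1,0,0.043,26],[0.044,1,0,0.043,26],[0.044,1,0,0.043,26],[0.044,1,0,0.043,26],[0.044,1,0,0.043,26],[0.044,1,0,0.043,26],[0.044,1,0,0.043,26],[0.044,1,0,0.043,26]]
  ]
}}

```text
t: 25.28
tool_pos: [0.562, 0.1257, 0.1731]
tool_rot: [[-1.0, -0.023, 0.0], [-0.023, 1.0, -0.0], [-0.0, -0.0, -1.0]]
contact_force: [0.3, 0.9, -2.2]
opening: 0.0283
finger_force: 118.9
```

>>> {"api": "step_arm", "payload": {
  "rows": [
    [[0.044,1,0,0.043,26],[0.044,1,0,0.043,26],[0.044,1,0,0.043,26],[0.044,1,0,0.043,26],[0.044,1,0,0.043,26],[0.044,1,0,0.043,26],[0.044,1,0,0.043,26],[0.044,1,0,0.043,26],[0.044,1,0,0.043,26],[0,0,0,0,26]]
  ]
}}

```text
t: 26.52
tool_pos: [0.5699, 0.3061, 0.1729]
tool_rot: [[-0.998, -0.065, 0.0], [-0.065, 0.998, 0.0], [-0.0, 0.0, -1.0]]
contact_force: [0.6, 0.2, -1.5]
opening: 0.0291
finger_force: 118.8
```

```bash
python3 tl.py; python3 m4.py wrist13; python3 st.py wrist13b; python3 - <<'E'
from h import *
im,d,c=load('wrist13'); P=pts(d,c); o=np.array([.4699,.2974]); e=np.array([.9979,.0645]); X=P[...,:2]-o; x=X@e*1000; y=X@[-e[1],e[0]]*1000
m=(d>0)&(abs(y)<42)&(x>-95)&(x<26)&(P[...,2]<.045); H=np.zeros((20,14),int); i=((x[m]+95)/6.1).astype(int); j=((y[m]+42)/6.1).astype(int); np.maximum.at(H,(i,j),(P[...,2][m]*1000).astype(int)); print(H)
E
```

```text
t 26.525 T [0.5699 0.3061 0.1729] local 0.1003 0.0022 yaw 93.75 [ 0.6  0.2 -1.5] 0.029104367646489243
26.525 [0.5699 0.3061 0.1729] 93.75 0.029104367646489243 [ 0.60002861  0.18590954 -1.46453418]
side walls y range [-0.0372  0.0372] 1573 x min -0.0619
floor plane 7980 pitch deg 5.81 roll -0.05 z0 -0.09
[[ 0  0  0  0  0  0  0  0  0  0  0  0  0  0]
 [ 0  0  0  0  0  0  0  0  0  0  0  0  0  0]
 [ 0  0  0  0  0  0  0  0  0  0  0  0  0  0]
 [ 0  0  0  0  0  0  0  0  0  0  0  0  0  0]
 [ 0  0  0  0  0  0  0  0  0  0  0  0  0  0]
 [ 9 11 10  9  9 10  9  9 10  9  9  0  8 10]
 [22 10 10 10 10 10 10 10 10 19 26 27 26 33]
 [42 10 10 10 10 10 10 10 10 25 29 30 29 42]
 [44 10 10 10 10 10 10 10 10 26 28 29 29 44]
 [42 10 10 10 10 10 10 10 10 22 28 28 27 44]
 [44 11 10 10  9 21 10 10 22 22 19 23 19 44]
 [42 10 10 27 31 30 29 27 28 27 24 10 10 44]
 [44 10 10 27 31 32 30 29 30 30 27 10 10 44]
 [44 10 10 27 31 32 30 29 30 30 27 10 10 44]
 [44 10 10 25 28 29 28 27 29 29 24 10 10 43]
 [44 11  9 10 10 10  9 10  9  9 10 11 10 44]
 [43 10 10  9 10 10 10 10 10 10 10 10 10 42]
 [44 10 10  9 10 10 10 10 10 11 10 10 10 44]
 [43 10  9 10 11  9 10 10 10 10 10 10 10 44]
 [43 10  9  9 10 10 10 10 10 10 10 10  9 43]]
```

>>> {"api": "step_arm", "payload": {
  "rows": [
    [[0,-0.08,0,0,26],[0,0,-0.8,0,26],[0,0,-0.8,0,26],[0,0,-0.8,0,26],[0,0,-0.5,0,26],[0,0,-0.2,0,26],[0,0,-0.1,0,26],[0,0,-0.1,0,26],[0,0,-0.1,0,26],[0,0,0,0,26]]
  ]
}}

```text
t: 27.88
tool_pos: [0.5704, 0.303, 0.106]
tool_rot: [[-0.998, -0.063, 0.001], [-0.063, 0.998, 0.001], [-0.001, 0.001, -1.0]]
contact_force: [0.8, -0.3, 2.0]
opening: 0.0285
finger_force: 119.6
```

```bash
python3 tl.py; python3 m4.py wrist14
```

```text
t 27.875 T [0.5704 0.303  0.106 ] local 0.1007 -0.0009 yaw 93.64 [ 0.8 -0.3  2. ] 0.028470136891879255
27.875 [0.5704 0.303  0.106 ] 93.64 0.028470136891879255 [ 0.77883149 -0.3194771   2.04886264]
side walls y range [-0.0441  0.0441] 4051 x min -0.0793
floor plane 9294 pitch deg 6.11 roll -0.07 z0 -0.0897
```

>>> {"api": "step_arm", "payload": {
  "rows": [
    [[0,0.04,-0.1,0,26],[0,0,-0.1,0,26],[0,0,-0.05,0,26],[0,0,0,0,26]]
  ]
}}

```text
t: 28.42
tool_pos: [0.5732, 0.3037, 0.1042]
tool_rot: [[-0.998, -0.063, 0.007], [-0.063, 0.998, 0.001], [-0.007, 0.0, -1.0]]
contact_force: [3.2, -4.5, 18.6]
opening: 0.0285
finger_force: 121.3
```

```bash
python3 tl.py; python3 m4.py wrist15|tail -1
```

```text
t 28.425 T [0.5732 0.3037 0.1042] local 0.1035 -0.0004 yaw 93.6 [ 3.2 -4.5 18.6] 0.02847431298864565
floor plane 9412 pitch deg 4.08 roll -0.1 z0 -0.0895
```

>>> {"api": "step_arm", "payload": {
  "rows": [
    [[0,0,0,0,45],[0,0,0,0,45],[0,0,0,0,45],[0,0,0,0,45],[0,0,0,0,20],[0,0,0,0,20],[0,0,0,0,20],[0,0,0,0,20],[0,0,0,0,20]]
  ],
  "grip_force": 120
}}

```text
t: 29.6
tool_pos: [0.57, 0.3037, 0.1002]
tool_rot: [[-0.998, -0.063, 0.0], [-0.063, 0.998, 0.0], [-0.0, 0.0, -1.0]]
contact_force: [1.3, 1.6, -0.5]
opening: 0.0284
finger_force: 118.1
```

```bash
python3 tl.py; python3 m4.py wrist16|tail -2
```

```text
t 29.6 T [0.57   0.3037 0.1002] local 0.1003 -0.0002 yaw 93.64 [ 1.3  1.6 -0.5] 0.028361460312887412
side walls y range [-0.0441  0.0442] 4297 x min -0.079
floor plane 9570 pitch deg 1.95 roll 0.05 z0 -0.0886
```

>>> {"api": "step_arm", "payload": {
  "rows": [
    [[-0.4,-0.026,-0.03,0,20],[-0.5,-0.032,0,0,20],[-0.5,-0.032,0,0,20],[-0.5,-0.032,0,0,20],[-0.5,-0.032,0,0,20],[-0.5,-0.032,0,0,20],[-0.5,-0.032,0,0,20],[-0.5,-0.032,0,0,20],[-0.4,-0.026,0,0,20],[-0.3,-0.019,0,0,20]]
  ]
}}

```text
t: 30.9
tool_pos: [0.4777, 0.2977, 0.1002]
tool_rot: [[-0.998, -0.064, 0.002], [-0.064, 0.998, 0.0], [-0.002, 0.0, -1.0]]
contact_force: [3.3, 1.1, 4.5]
opening: 0.0284
finger_force: 118.4
```

>>> {"api": "step_arm", "payload": {
  "rows": [
    [[-0.25,-0.016,0,0,20],[-0.15,-0.01,0,0,20],[0,0,0,0,20]]
  ]
}}

```text
t: 31.28
tool_pos: [0.4695, 0.2972, 0.1001]
tool_rot: [[-0.998, -0.064, 0.001], [-0.064, 0.998, 0.0], [-0.001, 0.0, -1.0]]
contact_force: [0.8, 1.1, 5.0]
opening: 0.0285
finger_force: 118.4
```

```bash
python3 tl.py; python3 sd.py wrist17
```

```text
t 31.275 T [0.4695 0.2972 0.1001] local -0.0004 -0.0002 yaw 93.66 [0.8 1.1 5. ] 0.028460443598080715
lip at row 7.166666666666667
[[ 0  0  0  0  0  0  0  0  0  0  0  0  0  0  0]
 [ 0  0  0  0  0  0  0  0  0  0  0  0  0  0  0]
 [54 55 54 54 54 54 53 53 54 54 54 53 54 54 54]
 [54 54 54 54 54 55 55 54 54 54 54 54 54 54 54]
 [54 54 54 54 54 54 54 54 54 54 54 54 54 54 54]
 [46 22 22 22 22 22 22 22 22 22 21 21 23 23 46]
 [47 10 10 16 20 21 19 11 11 11 10 18 18 14 46]
 [46  2  3 21 24 25 23 19 20 19 20 23 24 22 46]
 [46  3  2 21 24 25 23 21 23 23 22 26 26 23 45]
 [46  3  3 21 24 24 22 22 24 23 23 25 25 23 46]
 [45 32  3 15 19 20 17 21 23 22 20 23 23 32 46]
 [46 31  4  5  5  4  4 18 20 19  4  4  4 32 46]
 [46 32  4  4  4  4  4  4  3  4  4  4  4 32 46]
 [46 32  4  4  4  4  4  4  3  4  4  4  3 32 46]
 [46 32  4  4  4  4  4  4  3  4  4  4  4 32 46]
 [46 32  4  4  4  4  5  4  3  4  4  4  4 32 45]
 [46 32  4  3  4  4  4  4  4  4  4  4  4 32 46]
 [46 32  4  4  4  4  4  4  4  4  4  4  4 31 46]]
```

>>> {"api": "step_arm", "payload": {
  "rows": [
    [[0,0,0.1,0,20],[0,0,0.2,0,20],[0,0,0.3,0,20],[0,0,0.15,0,20],[0.1,0.006,0,0,20],[0.3,0.019,0,0,20],[0.5,0.032,0,0,20],[0.7,0.045,0,0,20],[0.9,0.058,0,0,20],[-0.7,-0.045,0,0,20]]
  ]
}}

```text
t: 32.58
tool_pos: [0.5085, 0.2998, 0.1144]
tool_rot: [[-0.998, -0.062, 0.002], [-0.062, 0.998, 0.001], [-0.002, 0.001, -1.0]]
contact_force: [-0.9, -0.0, -1.6]
opening: 0.0283
finger_force: 118.4
```

>>> {"api": "step_arm", "payload": {
  "rows": [
    [[0,0,0,0,20],[0,0,0,0,20]]
  ]
}}

```text
t: 32.83
tool_pos: [0.5057, 0.2994, 0.1145]
tool_rot: [[-0.998, -0.064, -0.0], [-0.064, 0.998, -0.0], [0.0, -0.0, -1.0]]
contact_force: [-0.1, 0.3, -1.7]
opening: 0.0285
finger_force: 118.3
```

```bash
python3 tl.py; python3 sd.py wrist18;python3 m4.py wrist18b|tail -1
```

```text
t 32.825 T [0.5057 0.2994 0.1145] local 0.0359 -0.0003 yaw 93.66 [-0.1  0.3 -1.7] 0.02846650341732448
lip at row 7.166666666666667
[[31  0  0  0  0  0  1  1  0  0  0  0  0  0 31]
 [31  0  0  0  0  2  6  6  5  1  0  0  0  0 31]
 [32  0  0  0  0  4  7  7  7  3  0  2  2  0 32]
 [31  0  0  0  0  3  7  7  7  2  5  6  6  3 31]
 [31  0  0  0  0  4  6  6  4  2  5  7  7  5 31]
 [32  0  0  0  0  9 12 12  9  0  6  7  6  5 32]
 [31  0  0  0  0  9 11 13 11  1  3  4  4  1 31]
 [32  0  0  0  0  8 10 11  9  0  0  0  0  0 31]
 [32  2  2  2  2  3  2  2  2  2  2  2  2  2 32]
 [31  3  3  3  3  3  3  3  3  3  3  3  3  3 32]
 [32 31  4  4  3  3  4  3  3  3  3  4  4 32 31]
 [31 32  4  4  4  4  4  4  4  4  4  4  4 31 31]
 [31 32  3  3  4  4  4  4  4  4  4  3  3 32 32]
 [32 32  4  3  4  3  4  4  4  4  4  3  4 32 31]
 [31 32  4  4  4  4  4  4  4  4  4  4  3 32 32]
 [31 32  4  4  4  3  4  4  4  4  4  4  3 32 31]
 [31 32  4  4  3  4  4  3  4  4  4  4  4 32 31]
 [31 32  4  4  4  4  4  3  4  4  3  4  3 32 31]]
floor plane 9485 pitch deg 10.7 roll -0.02 z0 -0.0836
```

>>> {"api": "step_arm", "payload": {
  "rows": [
    [[0.7,0.045,0,0,20],[0.8,0.052,0,0,20],[0,0,-0.4,0,20],[0,0,-0.2,0,20],[0,0,-0.1,0,20],[0,0,-0.03,0,20],[0,0,0,0,20]]
  ]
}}

```text
t: 33.8
tool_pos: [0.5355, 0.3012, 0.1001]
tool_rot: [[-0.998, -0.064, -0.0], [-0.064, 0.998, -0.0], [0.0, -0.0, -1.0]]
contact_force: [-1.7, -1.3, 1.8]
opening: 0.0283
finger_force: 118.9
```

```bash
python3 tl.py; python3 sd.py wrist19
```

```text
t 33.8 T [0.5355 0.3012 0.1001] local 0.0657 -0.0004 yaw 93.65 [-1.7 -1.3  1.8] 0.028318791854118317
lip at row 7.166666666666667
[[46  2  2  2  3  2  3  2  2 13 20 21 22 19 46]
 [46  2  3 13 14 12  2  3  2  3 18 19 20 16 46]
 [46  2 17 19 20 18 14  2  2  2  2  2  2  2 46]
 [46  2 19 22 22 21 17  2  2  2  2  2  2  2 46]
 [46  2 19 21 21 20 17  2  2  2  2  2  2  2 46]
 [46  2 15 19 20 19 12  2  2  2  2  2  3  2 46]
 [46  2  2 13 12  2  2  2  2  2  2  2  2  2 46]
 [46  3  2  2  2  2  2  2  1  2  2  2  2  2 46]
 [46  2  3  2  2  3  2  2  2  3  2  3  3  2 46]
 [47  3  3  3  4  3  3  3  3  3  3  3  3  3 45]
 [45 32  4  4  4  4  4  3  4  4  3  4  3 32 46]
 [46 31  4  4  4  4  4  4  4  4  4  4  4 32 46]
 [46 32  4  4  3  4  4  4  3  4  4  4  4 32 46]
 [46 31  4  4  3  4  4  4  4  5  4  4  4 32 46]
 [46 32  4  3  3  4  4  4  4  4  4  4  4 32 45]
 [46 32  4  4  4  4  4  4  3  4  4  4  4 32 45]
 [46 32  3  4  4  4  4  4  4  4  4  4  4 32 45]
 [46 32  4  4  4  4  4  4  3  4  4  4  3 32 46]]
```

>>> {"api": "step_arm", "payload": {
  "rows": [
    [[-0.4,-0.026,0,0,20],[-0.5,-0.032,0,0,20],[-0.5,-0.032,0,0,20],[-0.5,-0.032,0,0,20],[-0.5,-0.032,0,0,20],[-0.5,-0.032,0,0,20],[-0.4,-0.026,0,0,20],[-0.3,-0.019,0,0,20],[-0.1,-0.007,0,0,20],[0,0,0,0,20]]
  ]
}}

```text
t: 35.1
tool_pos: [0.4627, 0.297, 0.1003]
tool_rot: [[-0.998, -0.063, 0.002], [-0.063, 0.998, 0.001], [-0.002, 0.001, -1.0]]
contact_force: [5.1, 1.4, 4.2]
opening: 0.0281
finger_force: 119.0
```

```bash
python3 tl.py; python3 sd.py wrist20
```

```text
t 35.1 T [0.4627 0.297  0.1003] local -0.0072 0.0001 yaw 93.63 [5.1 1.4 4.2] 0.028057197051182974
lip at row 7.166666666666667
[[ 0  0  0  0  0  0  0  0  0  0  0  0  0  0  0]
 [ 0  0  0  0  0  0  0  0  0  0  0  0  0  0  0]
 [ 0  0  0  0  0  0  0  0  0  0  0  0  0  0  0]
 [ 0  0  0  0  0  0 52 53 53 53 53 53 53 53 53]
 [54 54 54 54 55 54 54 54 54 54 54 54 54 55 54]
 [54 54 54 54 54 54 54 54 54 54 54 54 54 53 54]
 [46 23 23 23 23 24 23 23 23 24 23 23 24 23 45]
 [46 12 12 16 15 12 19 20 20 18 18 21 20 17 46]
 [46  3 19 21 21 19 21 23 23 20 21 22 22 20 46]
 [46 14 21 23 23 21 22 23 24 22 21 22 22 21 46]
 [45 31 21 23 23 22 21 23 23 20 20 21 21 31 46]
 [46 31 19 22 21 19  4 19 19 14 12 17 17 32 45]
 [46 32  4 13 14  4  4  3  4  4  3  4  4 32 46]
 [46 32  4  4  4  4  3  4  4  4  4  4  4 32 45]
 [46 32  5  4  4  3  4  4  4  4  4  3  4 31 45]
 [46 31  4  4  4  4  4  3  4  4  4  4  4 32 45]
 [46 32  4  4  4  4  4  4  4  3  4  4  4 32 45]
 [45 32  4  3  4  4  4  4  4  4  4  3  4 32 46]]
```

>>> {"api": "step_arm", "payload": {
  "rows": [
    [[-0.03,-0.002,0.15,0,20],[-0.13,-0.008,0.26,0,20],[-0.13,-0.008,0.26,0,20],[-0.14,-0.009,0.26,0,20],[-0.14,-0.009,0.26,0,20],[-0.14,-0.009,0.26,0,20],[-0.13,-0.008,0.26,0,20],[0,0,0,0,20]]
  ]
}}

```text
t: 36.15
tool_pos: [0.4456, 0.296, 0.1349]
tool_rot: [[-0.998, -0.064, 0.002], [-0.064, 0.998, 0.001], [-0.002, 0.001, -1.0]]
contact_force: [2.0, 1.2, -2.1]
opening: 0.0279
finger_force: 118.4
```

```bash
python3 tl.py; python3 sd.py wrist21
```

```text
t 36.15 T [0.4456 0.296  0.1349] local -0.0243 0.0002 yaw 93.64 [ 2.   1.2 -2.1] 0.027902852990552323
lip at row 7.166666666666667
[[ 0  0  0  0  0  0  0  0  0  0  0  0  0  0  0]
 [ 0  0  0  0  0  0  0  0  0  0  0  0  0  0  0]
 [ 0  0  0  0  0  0  0  0  0  0  0  0  0  0  0]
 [ 0  0  0  0  0  0  0  0  0  0  0  0  0  0  0]
 [ 0  0  0  0  0  0  0  0  0  0  0  0  0  0  0]
 [ 0  0  0  0  0  0  0  0  0  0  0  0  0  0  0]
 [18 19 19 19 19 19 19 19 19 19 19 19 20 19 19]
 [19 19 20 20 19 19 19 20 19 19 19 19 20 19 19]
 [19 20 21 21 21 19 20 21 20 19 20 21 20 19 19]
 [11 19 22 23 22 20 23 23 23 19 22 23 22 19 11]
 [11 31 23 23 22 20 23 24 23 19 22 23 22 32 11]
 [10 32 20 22 22 19 22 22 22 18 21 21 21 32 11]
 [11 32 14 18 15  4 17 19 18  3 13 16  4 32 11]
 [11 32  3  4  4  4  4  4  3  4  4  4  4 32 11]
 [11 32  4  4  3  3  3  4  3  4  4  4  3 32 11]
 [11 32  4  4  3  3  4  4  4  3  4  3  4 32 11]
 [10 32  4  4  4  4  4  3  4  4  4  4  4 32 11]
 [11 32  4  3  4  4  4  4  4  4  4  4  3 32 11]]
```

>>> {"api": "step_arm", "payload": {
  "rows": [
    [[0.04,0.003,0,0,20],[0.1,0.006,0,0,20],[0.17,0.011,0,0,20],[0.25,0.016,0,0,20],[0.35,0.022,0,0,20],[0.5,0.032,0,0,20],[0.65,0.042,0,0,20],[0.8,0.052,0,0,20],[-0.9,-0.058,0,0,20],[-0.6,-0.039,0,0,20]]
  ]
}}

```text
t: 37.45
tool_pos: [0.4723, 0.2971, 0.1338]
tool_rot: [[-0.998, -0.063, -0.0], [-0.063, 0.998, -0.0], [0.001, -0.0, -1.0]]
contact_force: [-0.9, -0.6, -0.5]
opening: 0.028
finger_force: 118.4
```

>>> {"api": "step_arm", "payload": {
  "rows": [
    [[-0.35,-0.022,0,0,20],[-0.15,-0.01,0,0,20],[0,0,0,0,20]]
  ]
}}

```text
t: 37.83
tool_pos: [0.4623, 0.2968, 0.1343]
tool_rot: [[-0.998, -0.064, 0.0], [-0.064, 0.998, 0.0], [-0.001, 0.0, -1.0]]
contact_force: [0.5, -0.3, -1.3]
opening: 0.0281
finger_force: 118.4
```

```bash
python3 tl.py; python3 sd.py wrist22
```

```text
t 37.825 T [0.4623 0.2968 0.1343] local -0.0076 -0.0001 yaw 93.66 [ 0.5 -0.3 -1.3] 0.02805199477647116
lip at row 7.166666666666667
[[ 0  0  0  0  0  0  0  0  0  0  0  0  0  0  0]
 [ 0  0  0  0  0  0  0  0  0  0  0  0  0  0  0]
 [ 0  0  0  0  0  0  0  0  0  0  0  0  0  0  0]
 [ 0  0  0  0  0  0  0  0  0  0  0  0  0  0  0]
 [20 20 20 21 20 20 20 20 20 20 20 20 21 20 20]
 [20 21 20 19 20 20 20 20 20 20 19 19 19 19 20]
 [12  0  0  0  0  0  0  0  0  0  0  0  0  0 12]
 [12  0  0  0  0 15 18 18 13  0 18 17 16  0 12]
 [12  2  2  2  3 20 22 22 20 17 21 22 21 17 12]
 [11  3  3  3 15 21 23 22 21 18 23 23 23 20 11]
 [12 31  4  3 14 21 22 22 20 20 22 23 22 32 12]
 [11 32  4  3  3 18 20 19 17 12 20 21 19 32 12]
 [12 32  4  4  4  4  4  3  4  4  4  4  4 32 12]
 [11 32  3  4  4  4  4  4  3  4  4  4  4 32 12]
 [11 32  4  4  4  4  4  4  4  4  4  4  4 32 11]
 [12 32  4  4  4  4  4  4  4  4  4  4  4 32 12]
 [12 32  3  4  3  4  3  3  3  4  3  4  4 32 12]
 [12 32  4  3  4  4  4  4  4  4  4  4  4 32 11]]
```

```bash
cat > pf.py <<'E'
import sys
from h import *
# pitch from the tops of the side walls and pan floor profile, in wrist view; tool frame assumed level
def prof(f,T,yaw):
    im,d,c=load(f); P=pts(d,c).reshape(-1,3); a=np.radians(yaw-90); e=np.array([np.cos(a),np.sin(a)]); X=P[:,:2]-T[:2]; x=X@e*1000; y=X@[-e[1],e[0]]*1000; z=(P[:,2]-T[2])*1000+92.3; ok=d.ravel()>0
    m=ok&(abs(abs(y)-37)<1.5)&(x<-14)&(x>-60)&(abs(z-30)<4); k=np.polyfit(x[m],z[m],1); print(f,'wall top pitch',np.degrees(np.arctan(k[0])).round(2),'z at -40',np.polyval(k,-40).round(1),m.sum())
    for lo in range(-80,-10,5):
        m=ok&(x>=lo)&(x<lo+5)&(abs(y)<30); 
        if m.sum(): print(lo,np.percentile(z[m],5).round(1),end=' | ')
    print()
prof('wrist8',[.5471,-.1006,.1731],87.75)
prof('wrist13',[.5699,.3061,.1729],93.75)
prof('wrist22',[.4623,.2968,.1343],93.66)
E
python3 pf.py
```

```text
wrist8 wall top pitch -0.02 z at -40 30.1 809
-80 -81.3 | -75 -80.7 | -70 0.2 | -65 0.6 | -60 1.1 | -55 1.5 | -50 1.5 | -45 1.8 | -40 1.6 | -35 1.6 | -30 2.1 | -25 16.0 | -20 147.8 | -15 15.0 | 
wrist13 wall top pitch 3.6 z at -40 27.0 612
-80 -73.1 | -75 -73.2 | -70 -73.1 | -65 -72.9 | -60 -5.0 | -55 -4.2 | -50 -3.3 | -45 -2.9 | -40 -2.4 | -35 -2.0 | -30 -1.6 | -25 -1.1 | -20 1.4 | -15 1.2 | 
wrist22 wall top pitch 0.19 z at -40 30.4 803
-80 -19.4 | -75 -27.9 | -70 -33.8 | -65 -33.5 | -60 1.3 | -55 1.6 | -50 1.6 | -45 1.5 | -40 1.5 | -35 1.6 | -30 1.6 | -25 1.6 | -20 4.0 | -15 3.0 |
```

>>> {"api": "step_arm", "payload": {
  "rows": [
    [[1,0.064,0,0,20],[1,0.064,0,0,20],[1,0.064,0,0,20],[1,0.064,0,0,20],[0,0,-0.8,0,20],[0,0,-0.6,0,20],[0,0,-0.3,0,20],[0,0,0,0,20]]
  ]
}}

```text
t: 38.88
tool_pos: [0.5412, 0.3014, 0.1001]
tool_rot: [[-0.998, -0.064, -0.001], [-0.064, 0.998, -0.001], [0.001, -0.001, -1.0]]
contact_force: [-1.4, -1.1, 3.2]
opening: 0.0283
finger_force: 118.6
```

>>> {"api": "step_arm", "payload": {
  "rows": [
    [[0,0,0,0,45],[0,0,0,0,45],[0,0,0,0,45],[0,0,0,0,45],[0.45,0.029,0,0,45],[0,0,0,0,45],[0,0,0,0,45]]
  ],
  "grip_force": 120
}}

```text
t: 39.75
tool_pos: [0.5514, 0.3023, 0.1]
tool_rot: [[-0.998, -0.063, -0.0], [-0.063, 0.998, -0.0], [0.0, -0.0, -1.0]]
contact_force: [0.6, -0.8, 0.3]
opening: 0.0449
finger_force: 0.0
```

```bash
python3 tl.py; python3 sd.py wrist23; python3 - <<'E'
from h import *
im,d,c=load('wrist23'); s=sense();T=s['tool_pos'];R=s['tool_rot'];P=pts(d,c); h=cv2.cvtColor(im,cv2.COLOR_BGR2HSV)
m=(cv2.inRange(h,(0,150,60),(8,255,255))>0)&(d>0); L=((P-T)@R)[m]; L[:,0]*=-1;L[:,2]*=-1; L=L[(abs(L[:,0])<.05)&(abs(L[:,1])<.04)]; t=L[L[:,2]>.026]; print(len(L),len(t),np.percentile(t,[2,98],axis=0).round(4))
E
```

```text
t 39.75 T [0.5514 0.3023 0.1   ] local 0.0816 -0.0004 yaw 93.63 [ 0.6 -0.8  0.3] 0.04486720579871849
lip at row 7.166666666666667
[[46 18 19 17 10  2  3  3  2  2  2  3  2  3 46]
 [46 21 22 20 18  3  2  2  3  2  2  2  2  2 46]
 [46 23 23 22 18  2  2  3  2  2  3  2  2  3 46]
 [46 22 23 21 18  2  2  2  2  2  2  2  2  2 46]
 [46 17 19 17  2  2  2  2  3  2  2  2  2  2 46]
 [46  2  2  2  2  2  3  2  2  2  2  2  2  2 46]
 [46  3  2  2  2  2  3  3  2  2  2  3  2  2 46]
 [46  3  3  3  3  3  4  3  3  3  4  3  3  3 46]
 [46 32  4  4  4  4  4  3  3  3  3  4  3 31 46]
 [46 32  4  4  4  5  4  4  4  4  4  4  4 32 46]
 [46 32  4  4  3  4  4  4  4  4  4  4  4 32 46]
 [46 32  4  4  4  4  4  4  4  4  4  4  4 32 46]
 [46 32  4  4  4  4  4  4  4  4  4  4  4 32 46]
 [46 31  4  4  4  4  4  4  4  4  4  5  4 32 46]
 [46 32  4  4  4  4  4  4  4  4  4  4  4 32 46]
 [46 32  4  4  4  4  4  4  4  4  4  4  4 32 46]
 [46 32  4  4  4  4  4  4  4  4  4  4  4 32 46]
 [46 46 47 47 47 74 74 74 74 74 46 47 47 47 46]]
9367 4755 [[-0.0086 -0.0134  0.0268]
 [ 0.0058  0.0139  0.0346]]
```

>>> {"api": "step_arm", "payload": {
  "rows": [
    [[0,0,0,0,20],[0,0,0,0,20],[0,0,0,0,20],[0,0,0,0,20],[-0.3,-0.019,0,0,20],[-0.5,-0.032,0,0,20],[-0.5,-0.032,0,0,20],[-0.5,-0.032,0,0,20],[-0.5,-0.032,0,0,20],[-0.5,-0.032,0,0,20]]
  ],
  "grip_force": 120
}}

```text
t: 41.05
tool_pos: [0.4948, 0.2988, 0.1004]
tool_rot: [[-0.998, -0.064, 0.001], [-0.064, 0.998, 0.0], [-0.001, 0.0, -1.0]]
contact_force: [3.9, 0.4, 4.5]
opening: 0.0289
finger_force: 118.3
```

>>> {"api": "step_arm", "payload": {
  "rows": [
    [[-0.5,-0.032,0,0,20],[-0.4,-0.026,0,0,20],[-0.25,-0.016,0,0,20],[-0.1,-0.006,0,0,20],[0,0,0,0,20]]
  ]
}}

```text
t: 41.68
tool_pos: [0.4723, 0.2975, 0.101]
tool_rot: [[-0.998, -0.063, 0.005], [-0.063, 0.998, 0.0], [-0.005, -0.0, -1.0]]
contact_force: [8.1, 0.7, 4.1]
opening: 0.0284
finger_force: 118.5
```

```bash
python3 tl.py; python3 sd.py wrist24
```

```text
t 41.675 T [0.4723 0.2975 0.101 ] local 0.0024 -0.0001 yaw 93.63 [8.1 0.7 4.1] 0.028405900263716827
lip at row 7.166666666666667
[[ 0  0  0  0  0  0  0  0  0  0  0  0  0  0  0]
 [ 0  0  0  0  0  0  0  0  0  0  0  0  0  0  0]
 [54 54 53 54 54 54 54 53 54 54 54 54 53 53 54]
 [54 54 54 54 54 54 53 54 53 54 54 54 54 54 54]
 [45 27 27 27 28 27 27 26 27 27 28 26 27 27 45]
 [45 15 18 18 15 17 19 18 15 16 15 16 17 15 45]
 [45 20 21 21 17 21 21 21 19 15 20 21 21 17 45]
 [45 21 23 22 19 22 22 22 20 18 21 23 21 20 45]
 [45 31 22 22 18 20 22 22 19 17 20 22 21 31 45]
 [45 32 20 19  3 18 19 20 15  4 19 20 19 31 45]
 [45 31  3  4  4  3  3  3  3  4  4  3  4 31 45]
 [46 32  3  3  4  4  4  3  3  3  4  3  4 32 45]
 [45 31  3  3  3  4  3  3  3  3  3  3  4 32 45]
 [45 31  3  4  3  3  4  4  3  3  3  3  3 31 46]
 [45 32  4  3  3  3  3  3  4  3  3  4  3 32 45]
 [45 32  4  3  3  5  4  3  3  4  4  3  4 31 45]
 [45 32  3  3  3  4  3  4  4  4  4  4  3 32 45]
 [45 47 47 47 46 74 74 74 74 74 46 46 46 47 45]]
```

>>> {"api": "step_arm", "payload": {
  "rows": [
    [[-0.05,-0.003,0.15,0,20],[-0.13,-0.008,0.26,0,20],[-0.13,-0.008,0.26,0,20],[-0.13,-0.008,0.26,0,20],[-0.13,-0.008,0.26,0,20],[-0.13,-0.008,0.26,0,20],[-0.12,-0.008,0.3,0,20],[-0.05,-0.003,0.1,0,20],[0,0,0,0,20]]
  ]
}}

```text
t: 42.85
tool_pos: [0.4549, 0.2963, 0.1382]
tool_rot: [[-0.998, -0.063, 0.005], [-0.063, 0.998, 0.0], [-0.005, -0.0, -1.0]]
contact_force: [4.8, -0.6, -3.0]
opening: 0.0288
finger_force: 118.6
```

```bash
python3 tl.py; python3 sd.py wrist25
```

```text
t 42.85 T [0.4549 0.2963 0.1382] local -0.0151 -0.0001 yaw 93.64 [ 4.8 -0.6 -3. ] 0.028788187790417533
lip at row 7.166666666666667
[[ 0  0  0  0  0  0  0  0  0  0  0  0  0  0  0]
 [ 0  0  0  0  0  0  0  0  0  0  0  0  0  0  0]
 [ 0  0  0  0  0  0  0  0  0  0  0  0  0  0  0]
 [ 0  0  0  0  0  0  0  0  0  0  0  0  0  0  0]
 [ 0  0  0  0  0  0  0  0  0  0  0  0  0  0  0]
 [16 17 17 16 16 16 16 16 16 16 16 17 16 16 16]
 [17 16 18 18 16 16 17 17 16 16 17 18 17 16 16]
 [ 8 20 22 22 20 18 21 21 20 18 22 21 20 15  8]
 [ 8 22 24 24 23 20 22 23 22 20 22 22 21 30  8]
 [ 8 31 23 24 22 20 22 23 21 19 21 21 20 32  8]
 [ 8 31 20 20 17 16 20 20 19 14 20 19 17 31  8]
 [ 7 31  3  3  3  4  3  3  3  3  3  3  3 31  8]
 [ 8 32  3  3  3  3  3  3  3  3  3  3  3 31  8]
 [ 7 31  3  4  3  3  4  3  3  3  3  3  4 31  7]
 [ 8 31  3  3  3  3  4  4  4  4  3  3  3 31  8]
 [ 8 31  3  3  4  4  3  4  4  3  3  3  3 32  7]
 [ 8 31  3  3  3  3  3  4  3  3  3  4  4 31  8]
 [ 7 46 47 47 46 71 74 74 74 74 47 47 47 46  7]]
```

>>> {"api": "step_arm", "payload": {
  "rows": [
    [[0.03,0.002,0,0,20],[0.08,0.005,0,0,20],[0.14,0.009,0,0,20],[0.2,0.013,0,0,20],[0.26,0.017,0,0,20],[0.3,0.019,0,0,20],[0.15,0.01,0,0,20],[0,0,0,0,20]]
  ]
}}

```text
t: 43.9
tool_pos: [0.4762, 0.2976, 0.137]
tool_rot: [[-0.998, -0.063, -0.0], [-0.063, 0.998, -0.0], [0.0, 0.0, -1.0]]
contact_force: [-0.1, -0.2, -1.9]
opening: 0.0289
finger_force: 118.8
```

```bash
python3 tl.py; python3 sd.py wrist26
```

```text
t 43.9 T [0.4762 0.2976 0.137 ] local 0.0063 -0.0002 yaw 93.63 [-0.1 -0.2 -1.9] 0.028895731374606003
lip at row 7.166666666666667
[[ 0  0  0  0  0  0  0  0  0  0  0  0  0  0  0]
 [17 17 17 17 17 17 18 17 16 17 16 17 17 17 17]
 [17 17 17 17 17 17 17 17 17 18 18 18 17 17 17]
 [18 16 16 16 16 16 16 17 16 17 16 17 17 16 17]
 [ 9  0  0  0  0  0  0  0  0  0  0  0  0  0  9]
 [ 9  0  0  0  0  0  0  0  0  0  0  0  0  0 10]
 [ 9 18 21 21 19 14 19 19 17 14 18 20 17  0  9]
 [ 9 22 24 24 22 19 22 22 21 19 22 22 21 15  9]
 [ 9 30 24 24 23 20 23 23 22 20 23 23 22 31  9]
 [ 9 31 23 23 22 20 22 22 21 20 22 22 21 32  9]
 [10 32  4  4  4 11 18 19 18 15 18 19 17 32  8]
 [ 9 32  3  4  4  4  4  3  3  4  4  4  4 31  9]
 [ 8 32  3  4  4  4  4  4  4  3  4  4  3 32  9]
 [ 9 32  4  3  4  4  4  3  3  3  3  4  3 31  9]
 [ 9 32  4  4  4  3  4  4  4  4  4  4  3 31  9]
 [ 9 32  4  3  4  4  3  3  3  4  3  3  4 32  9]
 [ 9 32  4  3  4  3  3  4  3  4  3  3  3 32  9]
 [ 9 46 46 47 47 74 74 74 74 74 47 46 47 46  9]]
```

>>> {"api": "step_arm", "payload": {
  "rows": [
    [[0.06,0.004,0,0,20],[0.13,0.008,0,0,20],[0.2,0.013,0,0,20],[0.28,0.018,0,0,20],[0.36,0.023,0,0,20],[0.45,0.029,0,0,20],[-0.5,-0.032,0,0,20],[-0.38,-0.024,0,0,20],[-0.26,-0.017,0,0,20],[-0.14,-0.009,0,0,20]]
  ]
}}

```text
t: 45.2
tool_pos: [0.4794, 0.2979, 0.1372]
tool_rot: [[-0.998, -0.064, 0.0], [-0.064, 0.998, 0.0], [-0.0, 0.0, -1.0]]
contact_force: [-0.5, 0.0, -2.0]
opening: 0.0281
finger_force: 118.8
```

>>> {"api": "step_arm", "payload": {
  "rows": [
    [[-0.05,-0.003,0,0,20],[0,0,0,0,20]]
  ]
}}

```text
t: 45.45
tool_pos: [0.4791, 0.2979, 0.1372]
tool_rot: [[-0.998, -0.064, 0.0], [-0.064, 0.998, 0.0], [-0.0, 0.0, -1.0]]
contact_force: [-0.8, -0.2, -2.5]
opening: 0.0285
finger_force: 118.8
```

```bash
python3 tl.py; python3 sd.py wrist27
```

```text
t 45.45 T [0.4791 0.2979 0.1372] local 0.0092 -0.0001 yaw 93.65 [-0.8 -0.2 -2.5] 0.028512175335056927
lip at row 7.166666666666667
[[ 0  0  0  0  0  0  0  0  0  0  0  0  0  0  0]
 [17 17 17 17 17 17 17 17 17 17 17 17 17 17 17]
 [18 17 17 17 17 17 17 17 17 17 17 17 17 18 16]
 [ 9  0  0  0  0  0  0  0  0  0  0  0  0  0  9]
 [ 9  0  0  0  0  0  0  0  0  0  0  0  0  0  9]
 [ 9  0 13 13  0  0  0  0  0  0  0  0  0  0  8]
 [ 9 20 22 22 20 15 19 19 17 15 19 19 17  0  9]
 [ 8 23 24 25 23 19 22 22 21 21 22 22 20 15  9]
 [ 9 31 25 25 24 21 23 23 22 20 22 23 21 31  9]
 [ 8 31 22 22 20 20 22 22 21 19 22 22 21 32  9]
 [ 9 32  4  4  4  3 19 19 18 14 20 19 16 32  8]
 [ 9 32  3  4  4  4  4  3  4  4  4  4  4 32  8]
 [ 9 32  3  4  4  4  4  3  3  3  4  3  4 31  9]
 [ 8 32  4  3  3  3  3  4  4  3  4  3  3 32  9]
 [ 9 32  4  4  4  3  4  4  3  4  4  3  3 32  9]
 [ 8 31  4  4  4  4  4  4  4  3  4  4  4 31  9]
 [ 9 32  3  3  3  3  3  3  4  4  3  4  4 32  9]
 [ 9 47 47 46 46 74 74 74 74 74 47 46 47 47  9]]
```

```bash
python3 - <<'E'
from h import *
im,d,c=load('top0'); P=pts(d,c); h=cv2.cvtColor(im,cv2.COLOR_BGR2HSV)
R=P[170:225,385:425].reshape(-1,3); m=(R[:,2]>.03)&(R[:,0]>.585); q=R[m]; print(len(q)); 
H=np.zeros((14,14),int); i=((q[:,0]-.58)/.01).astype(int); j=((q[:,1]+.24)/.01).astype(int); k=(i>=0)&(i<14)&(j>=0)&(j<14); np.maximum.at(H,(i[k],j[k]),(q[k,2]*1000).astype(int)); print(H)
for u,v in((402,198),(401,188),(403,210)): print(ray(u,v,c,.05))
E
```

```text
364
[[ 0  0  0  0  0  0  0  0  0 62 64  0  0  0]
 [ 0  0  0  0  0  0  0  0  0 64 64  0  0  0]
 [ 0  0  0  0  0  0  0  0 53 61 59  0  0  0]
 [ 0  0  0  0  0  0  0  0 55 55 52  0  0  0]
 [ 0  0  0  0  0  0  0  0 53 53 52  0  0  0]
 [ 0  0  0  0  0  0  0  0 53 53 47  0  0  0]
 [ 0  0  0  0  0  0  0  0 48 50  0  0  0  0]
 [ 0  0  0  0  0  0  0  0  0  0  0  0  0  0]
 [ 0  0  0  0  0  0  0  0 35 52  0  0  0  0]
 [ 0  0  0 35 45 47  0 45 60 62 57 50  0  0]
 [ 0  0  0 32  0 40 31 34  0  0  0 40  0  0]
 [ 0  0  0  0  0  0  0  0  0  0  0  0  0  0]
 [ 0  0  0  0  0  0  0  0  0  0  0  0  0  0]
 [ 0  0  0  0  0  0  0  0  0  0  0  0  0  0]]
[ 0.61237424 -0.14576396  0.05      ]
[ 0.63551602 -0.14509677  0.05      ]
[ 0.58491242 -0.14611666  0.05      ]
```

>>> {"api": "step_arm", "payload": {
  "rows": [
    [[0,0,0.1,0,20],[0,0,0.25,0,20],[0,0,0.4,0,20],[0,0,0.5,0,20],[0,0,0.4,0,20],[0,-0.1,0.25,0,20],[0,-0.2,0.1,0,20],[0.03,-0.32,0,-0.03,20],[0.06,-0.44,0,-0.05,20],[0.09,-0.56,0,-0.05,20]]
  ]
}}

```text
t: 46.75
tool_pos: [0.4825, 0.2645, 0.1768]
tool_rot: [[-0.999, -0.05, -0.0], [-0.05, 0.999, -0.0], [0.0, -0.0, -1.0]]
contact_force: [-0.0, -0.0, -1.3]
opening: 0.0286
finger_force: 118.8
```

```bash
python3 sd.py wrist28 | sed -n '6,13p'; python3 tl.py
```

```text
[ 0  0  0  0  0  0  0  0  0  0  0  0  0  0  0]
 [ 0  0 14 15  0  0  0  0  0  0  0  0  0  0  0]
 [ 0 20 22 23 21 14 18 20 17 16 18 19 19  0  0]
 [ 0 21 24 24 24 21 22 22 21 19 22 21 21 16  0]
 [ 0 30 24 25 23 20 22 23 21 20 22 23 22 31  0]
 [ 0 32 21 22 21 19 22 22 21 20 22 22 22 31  0]
 [ 0 31  4  4  4  3 19 19 17 15 18 19 16 32  0]
 [ 0 32  4  4  4  3  4  3  4  4  3  4  3 32  0]
t 46.8 T [0.4827 0.2632 0.1769] local 0.0106 -0.035 yaw 92.77 [-0.7 -1.1 -2.2] 0.028497430961008263
```

>>> {"api": "step_arm", "payload": {
  "rows": [
    [[0.12,-0.68,0,-0.05,20],[0.15,-0.8,0,-0.05,20],[0.18,-0.9,0,-0.05,20],[0.21,-1,0,-0.05,20],[0.24,-1,0,-0.05,20],[0.24,-1,0,-0.05,20],[0.24,-1,0,-0.05,20],[0.24,-1,0,-0.05,20],[0.24,-1,0,-0.05,20],[0.24,-1,0,-0.05,20]]
  ]
}}

```text
t: 48.05
tool_pos: [0.5248, 0.076, 0.1771]
tool_rot: [[-1.0, 0.003, 0.0], [0.003, 1.0, -0.0], [-0.0, -0.0, -1.0]]
contact_force: [0.1, 0.3, -1.3]
opening: 0.0284
finger_force: 118.9
```

>>> {"api": "step_arm", "payload": {
  "rows": [
    [[0.24,-1,0,-0.05,20],[0.24,-1,0,-0.05,20],[0.24,-1,0,-0.05,20],[0.24,-1,0,-0.05,20],[0.24,-1,0,-0.05,20],[0.24,-1,0,-0.05,20],[0.24,-1,0,-0.05,20],[0.24,-1,0,-0.05,20],[0.24,-1,0,0,20],[0.24,-1,0,0,20]]
  ]
}}

```text
t: 49.3
tool_pos: [0.573, -0.1235, 0.1771]
tool_rot: [[-0.999, 0.044, -0.0], [0.044, 0.999, 0.0], [0.0, 0.0, -1.0]]
contact_force: [1.1, -0.2, -2.9]
opening: 0.0284
finger_force: 118.9
```

>>> {"api": "step_arm", "payload": {
  "rows": [
    [[0.24,-1,0,0,20],[0.2,-0.85,0,0,20],[0.17,-0.7,0,0,20],[0.13,-0.55,0,0,20],[0.09,-0.4,0,0,20],[0.06,-0.28,0,0,20],[0.03,-0.16,0,0,20],[0,-0.07,0,0,20],[0,0,0,0,20]]
  ]
}}

```text
t: 50.42
tool_pos: [0.591, -0.2022, 0.1771]
tool_rot: [[-0.999, 0.044, -0.0], [0.044, 0.999, 0.0], [0.0, 0.0, -1.0]]
contact_force: [-0.6, 0.5, -2.6]
opening: 0.0288
finger_force: 118.8
```

```bash
python3 tl.py; python3 sd.py wrist29; python3 - <<'E'
from h import *
im,d,c=load('wrist29'); P=pts(d,c).reshape(-1,3); X=P[:,:2]-[.5027,-.1891]; a=np.radians(-2.6); e=np.array([np.cos(a),np.sin(a)]); x=X@e*1000;y=X@[-e[1],e[0]]*1000; z=P[:,2]*1000
m=(d.ravel()>0)&(abs(x)<72)&(abs(y)<66)&(z<50); H=np.zeros((18,17),int); np.maximum.at(H,(((x[m]+72)/8).astype(int),((y[m]+66)/8).astype(int)),z[m].astype(int)); print(H)
E
```

```text
t 50.425 T [ 0.591  -0.2022  0.1771] local 0.0886 -0.5064 yaw 87.47 [-0.6  0.5 -2.6] 0.028797413735015036
lip at row 7.166666666666667
[[ 0  0  0  0  0  0  0  0  0  0  0  0  0  0  0]
 [ 0  0  0  0  0  0  0  0  0  0  0  0  0  0  0]
 [ 0  0  0  0  0  0  0  0  0  0  0  0  0  0  0]
 [ 0  0  0  0  0  0  0  0  0  0  0  0  0  0  0]
 [ 0  0  0  0  0  0  0  0  0  0  0  0  0  0  0]
 [ 0  0 17 17 13  0  0  0  0  0  0  0  0  0  0]
 [ 0 20 23 24 22 17 18 19 18 14 19 19 17  0  0]
 [ 0 22 25 25 25 19 21 22 21 19 21 22 20 15  0]
 [ 0 30 25 25 24 21 22 22 22 20 23 22 22 30  0]
 [ 0 31 20 20 18 19 22 23 20 21 22 22 21 31  0]
 [ 0 32  4  4  4  3 19 19 18 13 18 19 16 32  0]
 [ 0 31  3  4  3  3  3  3  3  3  3  4  3 31  0]
 [ 0 31  4  4  4  4  3  3  3  4  4  3  4 31  0]
 [ 0 32  4  3  4  3  3  4  3  3  3  3  3 31  0]
 [ 0 31  3  3  4  3  3  3  4  3  3  3  4 31  0]
 [ 0 31  3  3  3  3  3  4  3  3  3  4  3 31  0]
 [ 0 31  3  4  4  4  3  4  4  4  3  4  4 31  0]
 [ 0 47 46 47 46 74 74 74 74 74 47 46 46 46  0]]
[[35 35 35 35 36 35 35 35 35 36 35 35 36 35 35 37  0]
 [42 14 15 15 31 32 29 33 33 32 34 33 26 14 15
[... 172 characters left out ...]
42 15 15 16 15 15 30 31 32 34 33 28 14 15 15 42 42]
 [42 14 15 15 15 28 36 37 35 33 32 27 15 14 15 42 42]
 [42 14 14 15 15 28 36 37 35 26 21 15 14 15 15 42 41]
 [42 15 15 15 15 14 32 33 31 15 15 14 15 14 14 42 42]
 [42 14 14 14 15 15 15 15 14 14 15 15 14 15 15 42 43]
 [42  0  0  0 14 15  0 14 15 14 14 14 14 15 14 42 42]
 [42  0  0  0  0  0  0  0  0  0  0  0  0 14 15 41 42]
 [42  0  0  0  0  0  0  0  0  0  0  0  0 14 14 41 42]
 [42  0  0  0  0  0  0  0  0  0  0  0  0  0 15 41 42]
 [42  0  0  0  0  0  0  0  0  0  0  0  0  0 14 41 42]
 [42  0  0  0  0  0  0  0  0  0  0  0  0  0 14 41 42]
 [42  0  0  0  0  0  0  0  0  0  0  0  0  0 14 41 42]
 [41  0  0  0  0  0  0  0  0  0  0  0  0 42 42 42 42]]
```

>>> {"api": "step_arm", "payload": {
  "rows": [
    [[0,0,-0.15,0,20],[0,0,-0.35,0,20],[0,0,-0.5,0,20],[0,0,-0.45,0,20],[0,0,-0.3,0,20],[0,0,-0.15,0,20],[-0.1,0,0,0,20],[-0.4,0,0,0,20],[-0.8,0,0,0,20],[1,0,0,0,20]]
  ]
}}

```text
t: 51.72
tool_pos: [0.5825, -0.2024, 0.1395]
tool_rot: [[-0.999, 0.045, -0.002], [0.045, 0.999, 0.0], [0.002, 0.0, -1.0]]
contact_force: [1.4, 0.3, -1.7]
opening: 0.0288
finger_force: 118.7
```

>>> {"api": "step_arm", "payload": {
  "rows": [
    [[0.3,0,0,0,20],[0,0,0,0,20]]
  ]
}}

```text
t: 51.98
tool_pos: [0.5911, -0.2024, 0.1393]
tool_rot: [[-0.999, 0.044, 0.0], [0.044, 0.999, -0.0], [-0.0, -0.0, -1.0]]
contact_force: [-0.3, 0.1, -0.7]
opening: 0.0286
finger_force: 118.8
```

```bash
cat > yd.py <<'E'
import sys
from h import *
im,d,c=load(sys.argv[1]); P=pts(d,c).reshape(-1,3); X=P[:,:2]-[.5027,-.1891]; a=np.radians(-2.6); e=np.array([np.cos(a),np.sin(a)]); x=X@e*1000;y=X@[-e[1],e[0]]*1000; z=P[:,2]*1000
m=(d.ravel()>0)&(abs(x)<72)&(abs(y)<66)&(z<65); H=np.zeros((18,17),int); np.maximum.at(H,(((x[m]+72)/8).astype(int),((y[m]+66)/8).astype(int)),z[m].astype(int)); print(H)
E
python3 tl.py; python3 sd.py wrist30; python3 yd.py wrist30
```

```text
t 51.975 T [ 0.5911 -0.2024  0.1393] local 0.0887 -0.5066 yaw 87.47 [-0.3  0.1 -0.7] 0.028564342113018792
lip at row 7.166666666666667
[[ 0  0  0  0  0  0  0  0  0  0  0  0  0  0  0]
 [ 0  0  0  0  0  0  0  0  0  0  0  0  0  0  0]
 [ 0  0  0  0  0  0  0  0  0  0  0  0  0  0  0]
 [ 0  0  0  0  0  0  0  0  0  0  0  0  0  0  0]
 [ 0  0  0  0  0  0  0  0  0  0  0  0  0  0  0]
 [ 0  0  0  0  0  0  0  0  0  0  0  0  0  0  0]
 [ 0  0  0  0  0  0  0  0  0  0  0  0  0  0  0]
 [ 0  2  3  2  2  3  3  2  2  3  2  3  3  2  0]
 [ 0 31  3  3  3  3  3  3  3  3  3  3  3 31  0]
 [ 0 32  3  3  4  4  3  3  3  3  3  3  3 32  0]
 [ 0 32  4  3  3  3  3  4  3  4  3  4  3 31  0]
 [ 0 31  4  4  5  4  4  4  3  4  4  4  4 32  0]
 [ 0 31  3  3  4  4  4  4  4  4  4  3  4 31  0]
 [ 0 31  4  4  4  3  3  3  3  3  3  4  4 32  0]
 [ 0 31  3  3  3  4  4  3  3  3  3  3  4 31  0]
 [ 0 31  4  4  4  3  4  4  4  4  4  4  4 32  0]
 [ 0 32  4  4  3  4  4  3  3  3  3  4  3 32  0]
 [ 0 47 47 46 46 74 74 74 74 74 47 46 46 47  0]]
[[ 0  0  0  0  0  0  0  0  0  0  0  0  0  0  0  0  0]
 [23 14 14 24  0  0 15 13  0 14  0  0 24 15 16
[... 172 characters left out ...]
42 32 35 37 33 15 32 32 32 34 34 29 15 15 15 42 42]
 [42 14 29 30 26 28 36 37 35 32 32 27 15 15 15 42 42]
 [42 14 15 15 15 29 35 37 36 25 22 15 14 14 15 41 42]
 [42 14 15 15 15 15 30 32 31 15 15 15 14 15 14 42 42]
 [42 34 36 35 15 15 15 15 15 28 32 31 14 14 14 41 42]
 [42 38 38 36 15 15 15 15 49 49 49 50 29 14 15 42 42]
 [42 37 50 50 50 50 50 50 50 49 50 50 14 14 15 42 42]
 [42 31 64 50 51 51 50 50 50 50 50 64 14 14 14 42 42]
 [42  0 64 51 51 52 50 51 51 51 50 64  0 15 15 41 42]
 [42  0 64 51 51 51 51 51 50 51 51 64  0 14 14 42 42]
 [42  0 64 51 51 50 50 51 51 51 50 64  0 14 14 42 42]
 [42  0 64 51 51 51 51 50 51 51 51 64  0 14 15 42 42]
 [42 42 64 51 51 51 51 51 50 51 50 64 42 42 42 42 42]]
```

>>> {"api": "step_arm", "payload": {
  "rows": [
    [[0,0,1,0,20],[0,0,1,0,20],[-0.275,0.37,0,0.026,20],[-0.275,1,0,0.026,20],[-0.275,1,0,0.026,20],[-0.275,1,0,0.026,20],[-0.275,1,0,0.026,20],[-0.275,1,0,0.026,20],[-0.275,1,0,0.026,20],[-0.275,1,0,0.026,20]]
  ]
}}

```text
t: 53.28
tool_pos: [0.5467, -0.0536, 0.1792]
tool_rot: [[-1.0, 0.022, 0.0], [0.022, 1.0, 0.0], [-0.0, 0.0, -1.0]]
contact_force: [-0.2, 0.1, -1.9]
opening: 0.0288
finger_force: 118.9
```

>>> {"api": "step_arm", "payload": {
  "rows": [
    [[-0.275,1,0,0.026,20],[-0.275,1,0,0.026,20],[-0.275,1,0,0.026,20],[-0.275,1,0,0.026,20],[-0.275,1,0,0.026,20],[-0.275,1,0,0.026,20],[-0.275,1,0,0.026,20],[-0.275,1,0,0.026,20],[0,1,0,0.026,20],[0,0,0,0,20]]
  ]
}}

```text
t: 54.52
tool_pos: [0.5028, 0.1265, 0.1791]
tool_rot: [[-1.0, -0.004, 0.0], [-0.004, 1.0, 0.0], [-0.0, 0.0, -1.0]]
contact_force: [-0.3, -0.9, -1.3]
opening: 0.0288
finger_force: 118.9
```

>>> {"api": "step_arm", "payload": {
  "rows": [
    [[0,0,0,0,20],[0,0,-0.9,0,20],[0,0,-1,0,20],[0,0,-0.9,0,20],[0,0,-0.6,0,20],[0,0,-0.4,0,20],[0,0,0,0,20]]
  ]
}}

```text
t: 55.4
tool_pos: [0.5028, 0.1248, 0.1028]
tool_rot: [[-1.0, -0.002, -0.001], [-0.002, 1.0, -0.0], [0.001, -0.0, -1.0]]
contact_force: [-0.2, -0.4, -1.2]
opening: 0.0289
finger_force: 119.0
```

Lower the last few millimetres, release and rise, then look from the top camera.

>>> {"api": "step_arm", "payload": {
  "rows": [
    [[0,0,-0.2,0,20],[0,0,-0.15,0,20],[0,0,-0.05,0,20],[0,0,0,0,20],[0,0,0,0,60],[0,0,0,0,85],[0,0,0,0,85],[0,0,0,0,85],[0,0,0.8,0,85],[0,0,1,0,85]]
  ]
}}

```text
t: 56.65
tool_pos: [0.5029, 0.1249, 0.1321]
tool_rot: [[-1.0, -0.002, -0.0], [-0.002, 1.0, -0.0], [0.0, -0.0, -1.0]]
contact_force: [-0.3, 0.9, 0.2]
opening: 0.0849
finger_force: 0.0
```

>>> {"api": "step_arm", "payload": {
  "rows": [
    [[0,0,1,0,85],[0,0,1,0,85],[0,-1,1,0,85],[0,-1,0.5,0,85],[0,-1,0,0,85],[0,-1,0,0,85],[0,-1,0,0,85],[0,-1,0,0,85],[0,-1,0,0,85],[0,0,0,0,85]]
  ]
}}

```text
t: 57.9
tool_pos: [0.5033, -0.0159, 0.2022]
tool_rot: [[-1.0, -0.0, 0.001], [-0.0, 1.0, -0.0], [-0.001, -0.0, -1.0]]
contact_force: [0.8, 0.4, -0.4]
opening: 0.0849
finger_force: 0.0
```

```bash
python3 - <<'E'
from h import *
s=sense(); print(s['t'],s['tool_pos'],s['tool_rot'][:2,1])
im,d,c=snap('wrist','wrist31'); a,da,ca=snap('top','top2'); P=pts(d,c); h=cv2.cvtColor(im,cv2.COLOR_BGR2HSV)
b=cv2.inRange(h,(100,80,30),(125,255,255))>0
x=P[...,0];y=P[...,1];z=P[...,2]
m=b&(d>0)&(x>.46)&(x<.64)&(y<.06)&(y>-.11); q=P[m]; r=cv2.minAreaRect((q[:,:2]*1000).astype(np.float32)); print('blue',m.sum(),np.round(r[0],1),np.round(r[1],1),r[2],np.median(q,0))
m=(d>0)&(x>.46)&(x<.64)&(y<.06)&(y>-.11)&(z>.008)&(z<.07); q=P[m]; r=cv2.minAreaRect((q[:,:2]*1000).astype(np.float32)); print('all',m.sum(),np.round(r[0],1),np.round(r[1],1),r[2]); print(cv2.boxPoints(r).round(1))
H=np.zeros((14,14),int); np.maximum.at(H,(((q[:,0]-.48)/.01).astype(int).clip(0,13),((q[:,1]+.09)/.01).astype(int).clip(0,13)),(q[:,2]*1000).astype(int)); print(H)
v=np.hstack([cv2.resize(im,(400,300)),cv2.resize(a[150:300,230:430],(400,300))]); cv2.imwrite('pics/c31.png',v)
E
```

```text
57.9 [ 0.50330426 -0.01591053  0.2022224 ] [-1.53525578e-06  9.99999995e-01]
blue 1214 [541.3 -29.4] [56.  22.7] 20.63778305053711 [ 0.53472583 -0.0295232   0.02908208]
all 3327 [544.6 -29. ] [94.9 44.3] 22.486379623413086
[[492.3 -26.7]
 [509.2 -67.6]
 [596.9 -31.3]
 [579.9   9.6]]
[[ 0  0  0  0  0  0  0  0  0  0  0  0  0  0]
 [ 0  0  0  0 18 42 46  0  0  0  0  0  0  0]
 [ 0  0 30 46 46 46 46  0  0  0  0  0  0  0]
 [ 0  0 46 46 46 45 29  0  0  0  0  0  0  0]
 [ 0  0 45 45 34 34 31  0  0  0  0  0  0  0]
 [ 0  0  0  0 30 32 31 27  0  0  0  0  0  0]
 [ 0  0  0  0 26 31 30 29  0  0  0  0  0  0]
 [ 0  0  0  0 27 29 29 27  0  0  0  0  0  0]
 [ 0  0  0  0  0 25 27 25 18  0  0  0  0  0]
 [ 0  0  0  0  0  0 22 24 21  0  0  0  0  0]
 [ 0  0  0  0  0  0 21 22 18  0  0  0  0  0]
 [ 0  0  0  0  0  0  0  0  0  0  0  0  0  0]
 [ 0  0  0  0  0  0  0  0  0  0  0  0  0  0]
 [ 0  0  0  0  0  0  0  0  0  0  0  0  0  0]]
```

View pics/c31.png

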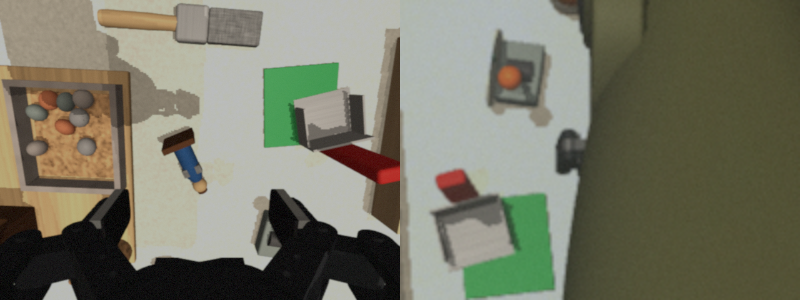

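>>> {"api": "step_arm", "payload": {
  "rows": [
    [[0.94,0,0,0.94,60],[0.94,0.01,0,0.94,60],[0.94,0.01,0,0.94,60],[0.94,0.02,0,0.94,60],[0,0,-1,0,60],[0,0,-1,0,60],[0,0,-1,0,60],[0,0,-1,0,60],[0,0,-1,0,60],[0,0,-1,0,60]]
  ]
}}

```text
t: 59.25
tool_pos: [0.5784, -0.0131, 0.0808]
tool_rot: [[-0.922, -0.387, 0.0], [-0.387, 0.922, 0.0], [-0.0, 0.0, -1.0]]
contact_force: [0.9, 0.4, 0.8]
opening: 0.0599
finger_force: 0.0
```

>>> {"api": "step_arm", "payload": {
  "rows": [
    [[0,0,-1,0,60],[0,0,-1,0,60],[0,0,-0.8,0,60],[0,0,-0.4,0,60],[0,0,0,0,60]]
  ]
}}

```text
t: 59.88
tool_pos: [0.578, -0.014, 0.0168]
tool_rot: [[-0.923, -0.386, -0.001], [-0.386, 0.923, 0.0], [0.001, 0.0, -1.0]]
contact_force: [0.1, -0.3, -0.4]
opening: 0.0599
finger_force: 0.0
```

>>> {"api": "step_arm", "payload": {
  "rows": [
    [[0,0,0,0,15],[0,0,0,0,15],[0,0,0,0,15],[0,0,0,0,15],[0,0,0,0,15],[0,0,0,0,15]]
  ],
  "grip_force": 20
}}

```text
t: 60.62
tool_pos: [0.5788, -0.0142, 0.0176]
tool_rot: [[-0.923, -0.386, 0.001], [-0.386, 0.923, 0.0], [-0.001, -0.0, -1.0]]
contact_force: [-0.5, -0.3, 5.6]
opening: 0.02
finger_force: 19.7
```

```bash
python3 tl.py
```

```text
t 60.625 T [ 0.5788 -0.0142  0.0176] local 0.0886 -0.318 yaw 112.67 [-0.5 -0.3  5.6] 0.02000562994349363
```

>>> {"api": "step_arm", "payload": {
  "rows": [
    [[0,0,0.2,0,15],[0,0,0.4,0,15],[-0.1,0,0.5,0,15],[-0.15,-0.06,0.5,0,15],[-0.2,-0.08,0.5,0,15],[-0.25,-0.1,0.6,0,15],[-0.3,-0.12,0.7,0,15],[-0.3,-0.12,0.8,0,15],[0,0,0.8,0,15],[0,0,0.5,0,15]]
  ]
}}

```text
t: 61.88
tool_pos: [0.553, -0.0239, 0.1287]
tool_rot: [[-0.923, -0.385, 0.002], [-0.385, 0.923, -0.0], [-0.002, -0.001, -1.0]]
contact_force: [-1.0, 0.2, -0.8]
opening: 0.0199
finger_force: 19.6
```

```bash
cat > sh.py <<'E'
import sys
from h import *
s=sense();T=s['tool_pos'];R=s['tool_rot']; print(s['t'],T.round(4),s['opening'],s['contact_force'].round(1))
for n in ('wrist','top'):
    im,d,c=snap(n,sys.argv[1]+n); P=pts(d,c); h=cv2.cvtColor(im,cv2.COLOR_BGR2HSV)
    m=(cv2.inRange(h,(100,80,30),(125,255,255))>0)&(d>0)&(np.linalg.norm(P[...,:2]-T[:2],axis=-1)<.09)&(P[...,2]<T[2]+.02); q=P[m]
    if len(q)>20:
        u,sv,vt=np.linalg.svd(q-q.mean(0),full_matrices=False); print(n,len(q),'mean',q.mean(0).round(4),'axis',vt[0].round(3),'rel tool',(q.mean(0)-T).round(4),'z',np.percentile(q[:,2],[2,98]).round(3))
        for lo in np.arange(q[:,2].min(),q[:,2].max(),.015):
            k=(q[:,2]>=lo)&(q[:,2]<lo+.015)
            if k.sum()>5: print('  z',(lo+.0075).round(3),np.median(q[k,:2]-T[:2],axis=0).round(4),k.sum())
E
python3 sh.py s1
```

```text
61.875 [ 0.553  -0.0239  0.1287] 0.01991930512763258 [-1.   0.2 -0.8]
wrist 9665 mean [ 0.5073 -0.0427  0.1369] axis [ 0.919  0.383 -0.09 ] rel tool [-0.0457 -0.0188  0.0082] z [0.131 0.141]
  z 0.136 [-0.0478 -0.0185] 9665
```

```bash
python3 - <<'E'
from h import *
s=sense(); print(s['qpos'].round(3),np.degrees(np.arctan2(s['tool_rot'][1,1],s['tool_rot'][0,1])))
im,d,c=load('s1wrist'); P=pts(d,c);T=s['tool_pos'];R=s['tool_rot']; L=((P-T)@R); L[...,2]*=-1
m=(d>0)&(abs(L[...,1])<.03)&(L[...,0]>.0)&(L[...,0]<.12)&(abs(L[...,2])<.06); q=L[m]
for lo in np.arange(.0,.12,.008):
    k=(q[:,0]>=lo)&(q[:,0]<lo+.008)
    if k.sum()>5: print(lo.round(3),'ymin/max',np.percentile(q[k,1],[2,98]).round(4),'z',np.percentile(q[k,2],[2,98]).round(4),k.sum())
E
```

```text
[-0.043  0.298 -0.338  0.933  0.    -0.439] 112.67810274646385
0.0 ymin/max [-0.0296  0.0296] z [-0.0022  0.0454] 4059
0.008 ymin/max [-0.0226  0.0227] z [-0.0041  0.0532] 5930
0.016 ymin/max [-0.0209  0.0214] z [0.0002 0.0598] 2170
0.024 ymin/max [-0.0127  0.013 ] z [0.0043 0.009 ] 1457
0.032 ymin/max [-0.0128  0.0132] z [0.0015 0.0096] 1804
0.04 ymin/max [-0.0113  0.0116] z [0.0017 0.0106] 1545
0.048 ymin/max [-0.0113  0.0117] z [0.0025 0.0114] 1661
0.056 ymin/max [-0.0114  0.0118] z [0.0032 0.0121] 1806
0.064 ymin/max [-0.0115  0.0119] z [0.0039 0.0129] 1947
0.072 ymin/max [-0.0208  0.0213] z [0.0075 0.0235] 4518
0.08 ymin/max [-0.0209  0.0213] z [0.021  0.0237] 907
```

>>> {"api": "step_arm", "payload": {
  "rows": [
    [[-0.22,0.02,0,0.9,15],[-0.22,0.02,0,0.9,15],[-0.22,0.02,0,0.9,15],[-0.22,0.02,0,0.9,15],[-0.22,0.02,0,0.9,15],[-0.22,0.02,0,0.9,15],[-0.22,0.02,0,0.9,15],[-0.22,0.02,0,0.9,15],[-0.22,0.02,0,0.9,15],[-0.22,0.02,0,0.9,15]]
  ]
}}

```text
t: 63.22
tool_pos: [0.5078, -0.0196, 0.1265]
tool_rot: [[-0.227, -0.974, -0.001], [-0.974, 0.227, 0.0], [0.0, 0.001, -1.0]]
contact_force: [0.1, -0.1, -1.9]
opening: 0.0201
finger_force: 19.6
```

>>> {"api": "step_arm", "payload": {
  "rows": [
    [[-0.22,0,0,0.9,15],[-0.22,0,0,0.88,15],[0,0,-0.8,0,15],[0,0,-0.9,0,15],[0,0,-0.9,0,15],[0,0,-0.9,0,15],[0,0,-0.78,0,15],[0,0,0,0,15]]
  ]
}}

```text
t: 64.22
tool_pos: [0.4979, -0.0197, 0.0397]
tool_rot: [[-0.047, -0.999, -0.003], [-0.999, 0.047, 0.0], [-0.0, 0.003, -1.0]]
contact_force: [-0.9, -0.0, -0.4]
opening: 0.0202
finger_force: 19.6
```

>>> {"api": "step_arm", "payload": {
  "rows": [
    [[0,-0.4,0,0,15],[0,-0.4,0,0,15],[0,-0.25,0,0,15],[0,0,0,0,15]]
  ]
}}

```text
t: 64.72
tool_pos: [0.5002, -0.0362, 0.0424]
tool_rot: [[-0.045, -0.999, 0.002], [-0.999, 0.045, 0.013], [-0.013, -0.001, -1.0]]
contact_force: [0.2, 18.8, 2.1]
opening: 0.0202
finger_force: 19.9
```

>>> {"api": "step_arm", "payload": {
  "rows": [
    [[0,0.05,0.5,0,15],[0,0.05,0.5,0,15],[0,0,0.5,0,15],[0,-0.05,0.5,0,15],[0,-0.1,0.4,0,15],[0,-0.15,0.4,0,15],[0,0,0,0,15]]
  ]
}}

```text
t: 65.6
tool_pos: [0.5, -0.0452, 0.0982]
tool_rot: [[-0.047, -0.999, 0.001], [-0.999, 0.047, -0.0], [0.0, -0.001, -1.0]]
contact_force: [0.2, -0.7, -0.1]
opening: 0.0202
finger_force: 19.6
```

```bash
python3 sh.py s2
```

```text
65.6 [ 0.5    -0.0452  0.0982] 0.020154684485409653 [ 0.2 -0.7 -0.1]
wrist 9370 mean [ 0.4981 -0.0935  0.1007] axis [-0.044 -0.999 -0.025] rel tool [-0.0019 -0.0483  0.0026] z [0.095 0.104]
  z 0.091 [-0.01   -0.0559] 1440
  z 0.106 [-0.0016 -0.0494] 7930
```

>>> {"api": "step_arm", "payload": {
  "rows": [
    [[0,0.75,0,0,15],[0,0,-0.9,0,15],[0,0,-0.9,0,15],[0,-0.55,0,0,15],[0,-0.15,0.4,0,15],[0,-0.2,0.45,0,15],[0,-0.3,0.45,0,15],[0,-0.35,0.4,0,15],[0,0,0,0,15]]
  ]
}}

```text
t: 66.82
tool_pos: [0.5004, -0.0616, 0.0966]
tool_rot: [[-0.047, -0.999, 0.002], [-0.999, 0.047, -0.001], [0.0, -0.002, -1.0]]
contact_force: [-0.1, 1.2, 0.2]
opening: 0.02
finger_force: 19.9
```

```bash
python3 sh.py s3
```

```text
66.825 [ 0.5004 -0.0616  0.0966] 0.019964543976958404 [-0.1  1.2  0.2]
wrist 6924 mean [ 0.4979 -0.0978  0.0787] axis [-0.068 -0.873 -0.483] rel tool [-0.0025 -0.0362 -0.018 ] z [0.063 0.092]
  z 0.066 [-0.0042 -0.054 ] 2298
  z 0.081 [-0.0024 -0.0354] 3039
  z 0.096 [-0.0008 -0.0152] 1587
```

>>> {"api": "step_arm", "payload": {
  "rows": [
    [[0,-0.45,0.35,0,15],[0,-0.45,0.3,0,15],[0,-0.5,0.25,0,15],[0,-0.5,0.15,0,15],[0,-0.5,0.1,0,15],[0,-0.5,0.05,0,15],[0,0,0,0,15]]
  ]
}}

```text
t: 67.8
tool_pos: [0.4995, -0.1205, 0.1196]
tool_rot: [[-0.048, -0.999, 0.0], [-0.999, 0.048, -0.002], [0.002, -0.0, -1.0]]
contact_force: [-0.8, -0.0, 0.4]
opening: 0.0151
finger_force: 0.0
```

```bash
python3 sh.py s4
```

```text
67.8 [ 0.4995 -0.1205  0.1196] 0.01508060325810432 [-0.8 -0.   0.4]
wrist 3507 mean [ 0.4974 -0.1215  0.087 ] axis [0.091 0.355 0.93 ] rel tool [-0.0021 -0.001  -0.0325] z [0.056 0.112]
  z 0.06 [-0.0041 -0.0106] 677
  z 0.075 [-0.0033 -0.0057] 892
  z 0.09 [-0.0037 -0.0018] 559
  z 0.105 [0.0002 0.0068] 1332
  z 0.12 [-0.0068  0.0044] 47
```

```bash
python3 - <<'E'
from h import *
b,d,c=snap('scene','sc5'); w=cv2.imread('pics/s4wrist.png')
cv2.imwrite('pics/v5.png',np.hstack([cv2.resize(b[150:300,190:370],(480,400),interpolation=2),cv2.resize(w[180:480,220:440],(293,400))]))
E
```

```text
(no output)
```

View pics/v5.png

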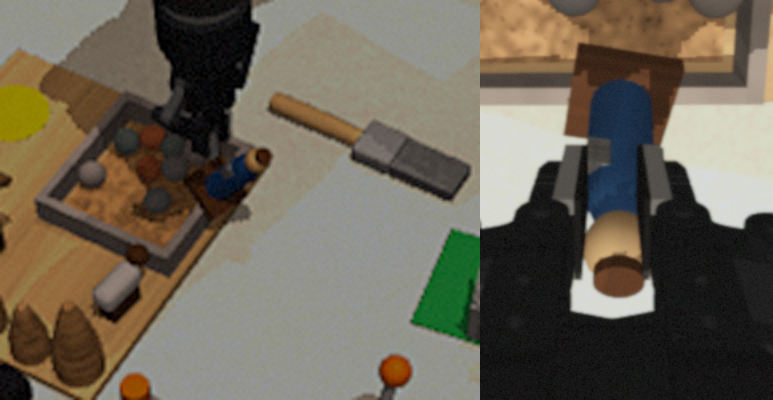

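>>> {"api": "step_arm", "payload": {
  "rows": [
    [[0,0,0,0,3],[0,0,0,0,3],[0,0,0,0,3],[0,0,0,0,3]]
  ],
  "grip_force": 40
}}

```text
t: 68.45
tool_pos: [0.4994, -0.1187, 0.1195]
tool_rot: [[-0.046, -0.999, -0.0], [-0.999, 0.046, -0.0], [0.0, 0.0, -1.0]]
contact_force: [-0.0, -0.4, 0.8]
opening: 0.0034
finger_force: 0.0
```

```bash
python3 sh.py s5
```

```text
68.45 [ 0.4994 -0.1187  0.1195] 0.0034059131982115665 [-0.  -0.4  0.8]
wrist 547 mean [ 0.5025 -0.0666  0.0405] axis [-0.031 -0.587  0.809] rel tool [ 0.003   0.0521 -0.079 ] z [0.023 0.139]
  z 0.028 [0.0034 0.0586] 490
  z 0.133 [-0.0013 -0.0096] 57
top 206 mean [ 0.5028 -0.0633  0.0277] axis [-0.012 -0.986  0.168] rel tool [ 0.0033  0.0555 -0.0918] z [0.019 0.034]
  z 0.024 [0.0029 0.0565] 171
  z 0.039 [0.0034 0.0364] 35
```

>>> {"api": "step_arm", "payload": {
  "rows": [
    [[0,0,1,0,40],[0,0.6,1,0,60],[0,1,1,0,60],[0,1,1,0,60],[0,1,0,0,60],[0,1,0,0,60],[0,0,0,0,60]]
  ]
}}

```text
t: 69.42
tool_pos: [0.4994, -0.0259, 0.1996]
tool_rot: [[-0.044, -0.999, 0.0], [-0.999, 0.044, 0.0], [-0.0, -0.0, -1.0]]
contact_force: [-0.3, -1.0, 0.1]
opening: 0.0601
finger_force: 0.0
```

```bash
cat > fs.py <<'E'
import sys
from h import *
s=sense(); print(s['t'],s['tool_pos'].round(4))
im,d,c=snap('wrist',sys.argv[1]); P=pts(d,c); h=cv2.cvtColor(im,cv2.COLOR_BGR2HSV); x,y,z=P[...,0],P[...,1],P[...,2]
m=(cv2.inRange(h,(100,80,30),(125,255,255))>0)&(d>0)&(z<.06)&(abs(x-.5)<.12)&(y>-.13)&(y<.08); q=P[m]; r=cv2.minAreaRect((q[:,:2]*1000).astype(np.float32)); print('blue',len(q),np.round(r[0],1),np.round(r[1],1),round(r[2],1))
o=q[:,:2].mean(0); u,sv,vt=np.linalg.svd(q-q.mean(0),full_matrices=False); a=vt[0]; print('axis',a)
if a[1]<0:a=-a
w=a[:2]/np.linalg.norm(a[:2]); X=P[...,:2]-o; t=X@w; n=X@[-w[1],w[0]]
m=(d>0)&(abs(n)<.03)&(z>.006)&(z<.07)&(abs(t)<.075); 
for lo in np.arange(-.075,.075,.008):
    k=m&(t>=lo)&(t<lo+.008)
    if k.sum()>5: print(lo.round(3),'n',np.percentile(n[k],[3,97]).round(4),'z98',np.percentile(z[k],98).round(4),'xy',(o+w*(lo+.004)).round(4))
E
python3 fs.py f1
```

```text
69.425 [ 0.4994 -0.0259  0.1996]
blue 1631 [505.3 -59.8] [22.7 57.8] 0.0
axis [ 0.00303967  0.98690732 -0.16125971]
-0.075 n [-0.0278  0.0283] z98 0.0149 xy [ 0.505  -0.1353]
-0.067 n [-0.0283  0.0279] z98 0.0422 xy [ 0.505  -0.1273]
-0.059 n [-0.0279  0.0283] z98 0.0418 xy [ 0.5051 -0.1193]
-0.051 n [-0.0274  0.0285] z98 0.0138 xy [ 0.5051 -0.1113]
-0.043 n [-0.0212  0.0198] z98 0.0295 xy [ 0.5051 -0.1033]
-0.035 n [-0.0217  0.02  ] z98 0.0464 xy [ 0.5051 -0.0953]
-0.027 n [-0.02    0.0179] z98 0.0455 xy [ 0.5051 -0.0873]
-0.019 n [-0.0122  0.0116] z98 0.0342 xy [ 0.5052 -0.0793]
-0.011 n [-0.0121  0.0112] z98 0.0331 xy [ 0.5052 -0.0713]
-0.003 n [-0.012   0.0105] z98 0.0316 xy [ 0.5052 -0.0633]
0.005 n [-0.0129  0.0118] z98 0.0303 xy [ 0.5052 -0.0553]
0.013 n [-0.0132  0.0122] z98 0.029 xy [ 0.5053 -0.0473]
0.021 n [-0.0106  0.0099] z98 0.0278 xy [ 0.5053 -0.0393]
0.029 n [-0.0083  0.0075] z98 0.0242 xy [ 0.5053 -0.0313]
0.037 n [-0.0101  0.0096] z98 0.0229 xy [ 0.5053 -0.0233]
0.045 n [-0.0088  0.0082] z98 0.0221 xy [ 0.5054 -0.0153]
0.053 n [-0.007   0.0062] z98 0.018 xy [ 0.5054 -0.0073]
```

>>> {"api": "step_arm", "payload": {
  "rows": [
    [[0.15,-0.6,0,0.23,60],[0.15,-0.55,0,0.2,60],[0,0,-1,0,60],[0,0,-1,0,60],[0,0,-1,0,60],[0,0,-1,0,60],[0,0,-1,0,60],[0,0,-1,0,60],[0,0,-1,0,60],[0,0,-1,0,60]]
  ]
}}

```text
t: 70.72
tool_pos: [0.5054, -0.0507, 0.0388]
tool_rot: [[-0.002, -1.0, -0.0], [-1.0, 0.002, -0.0], [0.0, 0.0, -1.0]]
contact_force: [0.2, -0.2, 0.2]
opening: 0.0602
finger_force: 0.0
```

>>> {"api": "step_arm", "payload": {
  "rows": [
    [[0,0,-0.8,0,60],[0,0,-0.4,0,60],[0,0,0,0,60],[0,0,0,0,15],[0,0,0,0,15],[0,0,0,0,15],[0,0,0,0,15],[0,0,0,0,15],[0,0,0,0,15]]
  ],
  "grip_force": 20
}}

```text
t: 71.85
tool_pos: [0.506, -0.0498, 0.0161]
tool_rot: [[-0.001, -1.0, 0.001], [-1.0, 0.001, -0.0], [0.0, -0.001, -1.0]]
contact_force: [-1.1, -1.3, 7.0]
opening: 0.0247
finger_force: 20.8
```

```bash
python3 tl.py
```

```text
t 71.85 T [ 0.506  -0.0498  0.0161] local 0.0136 -0.3488 yaw 179.94 [-1.1 -1.3  7. ] 0.02466948339875766
```

>>> {"api": "step_arm", "payload": {
  "rows": [
    [[0,0,0.8,0,15],[0,0,0.77,0,15],[0,-0.6,0,0,15],[0,-0.5,0,0,15],[0,-0.1,0.41,0,15],[0,-0.14,0.41,0,15],[0,-0.37,0.57,0,15],[0,-0.25,0.23,0,15],[0,-0.25,0.22,0,15],[0,0,0,0,15]]
  ]
}}

```text
t: 73.1
tool_pos: [0.5051, -0.0939, 0.0836]
tool_rot: [[-0.002, -1.0, -0.0], [-1.0, 0.002, 0.002], [-0.002, 0.0, -1.0]]
contact_force: [-0.9, 5.9, 3.9]
opening: 0.0245
finger_force: 24.8
```

```bash
python3 sh.py s6
```

```text
73.1 [ 0.5051 -0.0939  0.0836] 0.02452834592350634 [-0.9  5.9  3.9]
wrist 8716 mean [ 0.5053 -0.1056  0.0875] axis [-0.013 -0.845 -0.535] rel tool [ 0.0002 -0.0117  0.0039] z [0.07  0.102]
  z 0.072 [-0.0001 -0.0307] 2229
  z 0.087 [ 0.0003 -0.0142] 3691
  z 0.102 [0.0003 0.0067] 2794
```

>>> {"api": "step_arm", "payload": {
  "rows": [
    [[0,-0.25,0.2,0,15],[0,-0.3,0.18,0,15],[0,-0.3,0.15,0,15],[0,-0.35,0.1,0,15],[0,-0.3,0.05,0,15],[0,0,0,0,15]]
  ]
}}

```text
t: 73.95
tool_pos: [0.5055, -0.1246, 0.0973]
tool_rot: [[-0.002, -1.0, 0.0], [-1.0, 0.002, -0.0], [0.0, -0.0, -1.0]]
contact_force: [0.3, 0.4, -0.7]
opening: 0.0245
finger_force: 24.1
```

```bash
python3 sh.py s7
```

```text
73.95 [ 0.5055 -0.1246  0.0973] 0.02452437649482713 [ 0.3  0.4 -0.7]
wrist 8696 mean [ 0.5057 -0.1361  0.101 ] axis [-0.008 -0.834 -0.552] rel tool [ 0.0003 -0.0116  0.0037] z [0.083 0.116]
  z 0.082 [-0.0001 -0.0321] 1554
  z 0.097 [ 0.0003 -0.0173] 3798
  z 0.112 [0.0003 0.0053] 3344
```

>>> {"api": "step_arm", "payload": {
  "rows": [
    [[0,0.75,0,0,15],[0,0.75,0,0,15],[0,0.75,-0.9,0,15],[0,-0.45,0,0,15],[0,-0.3,0.17,0,15],[0,-0.25,0.16,0,15],[0,-0.3,0.12,0,15],[0,-0.3,0.1,0,15],[0,-0.3,0.03,0,15],[0,0,0,0,15]]
  ]
}}

```text
t: 75.3
tool_pos: [0.5055, -0.1177, 0.091]
tool_rot: [[-0.002, -1.0, 0.0], [-1.0, 0.002, -0.0], [0.0, -0.0, -1.0]]
contact_force: [-0.2, 0.1, -1.0]
opening: 0.0243
finger_force: 24.2
```

```bash
python3 sh.py s8
```

```text
75.3 [ 0.5055 -0.1177  0.091 ] 0.024347482632814985 [-0.2  0.1 -1. ]
wrist 8610 mean [ 0.5057 -0.1291  0.0944] axis [-0.007 -0.823 -0.568] rel tool [ 0.0002 -0.0114  0.0034] z [0.077 0.11 ]
  z 0.072 [-0.001 -0.033] 567
  z 0.087 [ 0.0002 -0.0222] 3815
  z 0.102 [0.0003 0.0003] 3673
  z 0.117 [0.0003 0.0117] 555
```

>>> {"api": "step_arm", "payload": {
  "rows": [
    [[0,0.8,0,0,15],[0,0.83,0,0,15],[0,0,-0.68,0,15],[0,-0.7,0.1,0,15],[0,-0.33,0.17,0,15],[0,-0.26,0.08,0,15],[0,-0.26,0.07,0,15],[0,0,0,0,15]]
  ]
}}

```text
t: 76.4
tool_pos: [0.5051, -0.1151, 0.0857]
tool_rot: [[-0.002, -1.0, -0.001], [-1.0, 0.002, 0.002], [-0.002, 0.001, -1.0]]
contact_force: [-1.8, 4.7, 5.3]
opening: 0.0249
finger_force: 26.0
```

```bash
python3 sh.py s9
```

```text
76.4 [ 0.5051 -0.1151  0.0857] 0.02494675069165337 [-1.8  4.7  5.3]
wrist 5615 mean [ 0.5052 -0.1231  0.0842] axis [-0.012 -0.465 -0.885] rel tool [ 0.0001 -0.008  -0.0015] z [0.059 0.105]
  z 0.062 [-0.0001 -0.0184] 1175
  z 0.077 [-0.0001 -0.0115] 1773
  z 0.092 [ 0.0003 -0.0059] 1308
  z 0.107 [0.0003 0.0017] 1359
```

>>> {"api": "step_arm", "payload": {
  "rows": [
    [[0,-0.27,0.03,0,15],[0,-0.27,0.01,0,15],[0,-0.15,-0.02,0,15],[0,0,0,0,15]]
  ]
}}

```text
t: 77.0
tool_pos: [0.5053, -0.1293, 0.0862]
tool_rot: [[-0.001, -1.0, -0.0], [-1.0, 0.001, 0.0], [-0.0, 0.0, -1.0]]
contact_force: [-2.0, 4.3, 5.4]
opening: 0.0241
finger_force: 26.3
```

```bash
python3 sh.py s10
```

```text
77.0 [ 0.5053 -0.1293  0.0862] 0.024112042388063984 [-2.   4.3  5.4]
wrist 4170 mean [ 0.5054 -0.1343  0.084 ] axis [-0.012 -0.231 -0.973] rel tool [ 0.0001 -0.005  -0.0022] z [0.055 0.106]
  z 0.06 [-0.0002 -0.0105] 865
  z 0.075 [-0.0001 -0.0074] 1123
  z 0.09 [ 0.0003 -0.0052] 850
  z 0.105 [ 0.0003 -0.0009] 1332
```

>>> {"api": "step_arm", "payload": {
  "rows": [
    [[0,0,0.5,0,15],[0,0,1,0,15],[0,0,1,0,15],[0,0,0.5,0,15],[-0.1,-0.5,0,0,15],[-0.14,-1,0,0,15],[-0.14,-1,0,0,15],[-0.14,-1,0,0,15],[-0.14,-1,0,0,15],[-0.14,-1,0,0,15]]
  ]
}}

```text
t: 78.35
tool_pos: [0.4891, -0.2406, 0.1459]
tool_rot: [[-0.001, -1.0, -0.0], [-1.0, 0.001, 0.0], [-0.0, 0.0, -1.0]]
contact_force: [-0.3, -0.7, -1.0]
opening: 0.0243
finger_force: 25.5
```

>>> {"api": "step_arm", "payload": {
  "rows": [
    [[-0.14,-1,0,0,15],[-0.14,-1,0,0,15],[-0.14,-1,0,0,15],[-0.1,-0.6,0,0,15],[0,0,0,0,15]]
  ]
}}

```text
t: 78.97
tool_pos: [0.4789, -0.312, 0.146]
tool_rot: [[-0.002, -1.0, 0.0], [-1.0, 0.002, 0.0], [-0.0, -0.0, -1.0]]
contact_force: [-0.5, 1.4, -1.0]
opening: 0.0244
finger_force: 25.5
```

```bash
python3 sh.py s11; python3 - <<'E'
from h import *
for f in('s11wrist','s10wrist','wrist31','wrist29'):
    im,d,c=load(f); P=pts(d,c); h=cv2.cvtColor(im,cv2.COLOR_BGR2HSV); m=(cv2.inRange(h,(22,100,60),(35,255,255))>0)&(d>0)&(abs(P[...,2]-.012)<.006)&(abs(P[...,0]-.477)<.06)&(abs(P[...,1]+.343)<.06)
    if m.sum()>50:
        q=P[m]; (cx,cy),r=cv2.minEnclosingCircle((q[:,:2]*1000).astype(np.float32)); print(f,m.sum(),cx,cy,r,np.median(q,0))
E
```

```text
78.975 [ 0.4789 -0.312   0.146 ] 0.024390118507872736 [-0.5  1.4 -1. ]
wrist 4241 mean [ 0.479  -0.3172  0.1436] axis [-0.007 -0.246 -0.969] rel tool [ 0.0001 -0.0052 -0.0024] z [0.115 0.166]
  z 0.119 [-0.0001 -0.0111] 820
  z 0.134 [-0.0001 -0.0079] 1155
  z 0.149 [ 0.0003 -0.0053] 907
  z 0.164 [-0.     -0.0009] 1359
s11wrist 2331 478.3410339355469 -346.4029541015625 35.10387420654297 [ 0.49520369 -0.33744363  0.01325799]
```

>>> {"api": "step_arm", "payload": {
  "rows": [
    [[-0.03,-0.84,0,0,15],[0,-0.84,0,0,15],[0,0,-1,0,15],[0,0,-1,0,15],[0,0,-1,0,15],[0,0,-0.8,0,15],[0,0,-0.4,0,15],[0,0,0,0,15]]
  ]
}}

```text
t: 80.08
tool_pos: [0.4784, -0.345, 0.0619]
tool_rot: [[-0.001, -1.0, -0.0], [-1.0, 0.001, 0.0], [-0.0, 0.0, -1.0]]
contact_force: [-0.1, -0.2, 0.2]
opening: 0.0242
finger_force: 25.5
```

>>> {"api": "step_arm", "payload": {
  "rows": [
    [[0,0,-0.15,0,15],[0,0,-0.15,0,15],[0,0,0,0,15]]
  ]
}}

```text
t: 80.45
tool_pos: [0.4795, -0.3472, 0.0595]
tool_rot: [[-0.002, -1.0, 0.002], [-1.0, 0.002, -0.005], [0.005, -0.002, -1.0]]
contact_force: [-4.9, -1.2, 16.1]
opening: 0.0241
finger_force: 27.7
```

```bash
python3 sh.py s12
```

```text
80.45 [ 0.4795 -0.3472  0.0595] 0.024066451913471978 [-4.9 -1.2 16.1]
wrist 3972 mean [ 0.4795 -0.3522  0.0573] axis [-0.008 -0.211 -0.978] rel tool [ 0.     -0.005  -0.0022] z [0.028 0.079]
  z 0.033 [-0.0005 -0.0101] 785
  z 0.048 [-0.0001 -0.0073] 1088
  z 0.063 [ 0.0003 -0.0053] 824
  z 0.078 [-0.0001 -0.0014] 1275
```

>>> {"api": "step_arm", "payload": {
  "rows": [
    [[0,0,0.1,0,15],[0,0,0,0,35],[0,0,0,0,45],[0,0,0,0,60],[0,0,0,0,60],[0,0,0,0,60]]
  ]
}}

```text
t: 81.3
tool_pos: [0.4784, -0.3447, 0.0579]
tool_rot: [[-0.001, -1.0, -0.0], [-1.0, 0.001, 0.0], [-0.0, 0.0, -1.0]]
contact_force: [0.4, 0.3, 0.8]
opening: 0.06
finger_force: 0.0
```

```bash
python3 sh.py s13
```

```text
81.3 [ 0.4784 -0.3447  0.0579] 0.059998818413321 [0.4 0.3 0.8]
wrist 2897 mean [ 0.4793 -0.359   0.058 ] axis [-0.003 -0.056 -0.998] rel tool [ 0.0009 -0.0143  0.0001] z [0.024 0.078]
  z 0.028 [ 0.0007 -0.0157] 459
  z 0.043 [ 0.0011 -0.0156] 597
  z 0.058 [ 0.0014 -0.0163] 468
  z 0.073 [ 0.0006 -0.014 ] 1373
```

>>> {"api": "step_arm", "payload": {
  "rows": [
    [[0,0,0.5,0,60],[0,0,1,0,60],[0,0,1,0,60],[0,0,1,0,60],[0,0,1,0,60],[0,0,1,0,60],[0,0,1,0,60],[0,0,1,0,60],[0,0,1,0,60],[0,0,0,0,60]]
  ]
}}

```text
t: 82.65
tool_pos: [0.4794, -0.3455, 0.2303]
tool_rot: [[-0.001, -1.0, 0.003], [-1.0, 0.001, -0.002], [0.002, -0.003, -1.0]]
contact_force: [0.3, -0.6, -0.1]
opening: 0.0598
finger_force: 0.0
```

```bash
python3 - <<'E'
from h import *
im,d,c=snap('wrist','s14'); P=pts(d,c); h=cv2.cvtColor(im,cv2.COLOR_BGR2HSV); x,y,z=P[...,0],P[...,1],P[...,2]
m=(d>0)&(abs(x-.478)<.05)&(abs(y+.346)<.05)
for lo,hi in((.018,.03),(.03,.05),(.05,.07),(.075,.11)):
    q=P[m&(z>lo)&(z<hi)]; 
    if len(q)>5: print(lo,len(q),np.percentile(q,[2,50,98],axis=0).round(4).tolist())
E
```

```text
0.018 1224 [[0.4583, -0.3706, 0.0191], [0.4796, -0.3596, 0.0207], [0.5015, -0.3283, 0.0245]]
0.03 85 [[0.4707, -0.3617, 0.0306], [0.4795, -0.3607, 0.0401], [0.4891, -0.3571, 0.0494]]
0.05 218 [[0.4667, -0.3614, 0.0519], [0.4799, -0.3598, 0.0679], [0.4931, -0.3512, 0.0698]]
0.075 810 [[0.47, -0.3596, 0.0757], [0.4795, -0.3527, 0.1], [0.4897, -0.3413, 0.1058]]
```

>>> {"api": "step_arm", "payload": {
  "rows": [
    [[0,1,0,-0.7,85],[0,1,0,-0.7,85],[0,1,0,-0.7,85],[0,1,0,-0.7,85],[0,1,0,-0.7,85],[0,1,0,-0.7,85],[0,1,0,-0.7,85],[0,1,0,-0.7,85],[0,1,0,-0.7,85],[0,1,0,-0.7,85]]
  ]
}}

```text
t: 83.95
tool_pos: [0.4777, -0.1439, 0.227]
tool_rot: [[-0.672, -0.741, -0.002], [-0.741, 0.672, 0.0], [0.001, 0.001, -1.0]]
contact_force: [-0.2, 0.1, 0.4]
opening: 0.0849
finger_force: 0.0
```

>>> {"api": "step_arm", "payload": {
  "rows": [
    [[0,1,0,-0.7,85],[0,1,0,-0.7,85],[0,1,0,-0.7,85],[0,1,0,-0.7,85],[0,1,0,-0.7,85],[0,1,0,-0.7,85],[0,1,0,-0.7,85],[0,1,0,-0.7,85],[0,1,0,-0.7,85],[0,1,0,-0.7,85]]
  ]
}}

```text
t: 85.2
tool_pos: [0.4777, 0.0557, 0.227]
tool_rot: [[-0.995, -0.101, -0.002], [-0.101, 0.995, -0.0], [0.002, -0.0, -1.0]]
contact_force: [-0.1, -0.2, 0.2]
opening: 0.0846
finger_force: 0.0
```

```bash
cat > sc.py <<'E'
import sys
from h import *
s=sense(); T=s['tool_pos'];R=s['tool_rot']; print(s['t'],T.round(4),np.degrees(np.arctan2(R[1,1],R[0,1])).round(2))
im,d,c=snap('wrist',sys.argv[1]); P=pts(d,c); h=cv2.cvtColor(im,cv2.COLOR_BGR2HSV); x,y,z=P[...,0],P[...,1],P[...,2]
m=(cv2.inRange(h,(0,150,40),(8,255,255))>0)&(d>0)&(y<.25)&(y>.02)&(x<.6); q=P[m]; print(len(q),'z',np.percentile(q[:,2],[1,99]))
t=q[q[:,2]>.118]; r=cv2.minAreaRect((t[:,:2]*1000).astype(np.float32)); print('top',len(t),np.round(r[0],1),np.round(r[1],1),round(r[2],1))
g=(cv2.inRange(h,(45,80,40),(85,255,255))>0)&(d>0)&(z<.02)&(abs(y-.12)<.1); q=P[g]; r=cv2.minAreaRect((q[:,:2]*1000).astype(np.float32)); print('mat',len(q),np.round(r[0],1),np.round(r[1],1),round(r[2],1))
k=(d>0)&(z>.024)&(z<.034)&(abs(y-.14)<.1)&(x<.58)&(x>.4)&(y<.235); q=P[k]; r=cv2.minAreaRect((q[:,:2]*1000).astype(np.float32)); print('sidewalls',len(q),np.round(r[0],1),np.round(r[1],1),round(r[2],1))
cv2.imwrite('pics/%s_s.png'%sys.argv[1],cv2.resize(im,(480,360)))
E
python3 sc.py s15
```

```text
85.2 [0.4777 0.0557 0.227 ] 95.79
1925 z [0.04558435 0.23969952]
top 714 [485.3 125.8] [128.7  22.7] 63.9
mat 7673 [462.9 123.9] [108.5  98.7] 4.6
sidewalls 847 [488.2 161. ] [69.6 76.7] 13.6
```

View pics/s15_s.png

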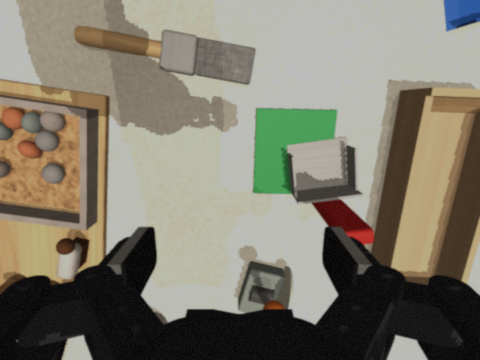

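```bash
python3 - <<'E'
from h import *
im,d,c=load('s15'); P=pts(d,c); h=cv2.cvtColor(im,cv2.COLOR_BGR2HSV); x,y,z=P[...,0],P[...,1],P[...,2]
m=(cv2.inRange(h,(0,150,40),(8,255,255))>0)&(d>0)&(y<.25)&(y>.1)&(x<.58)&(x>.46)
q=P[m]; print(len(q),np.percentile(q,[1,50,99],axis=0).round(3).tolist())
t=q[(q[:,2]>.115)&(q[:,2]<.135)]; r=cv2.minAreaRect((t[:,:2]*1000).astype(np.float32)); print('top',len(t),np.round(r[0],1),np.round(r[1],1),round(r[2],1))
k=(d>0)&(z>.036)&(z<.05)&(y>.09)&(y<.235)&(x<.57)&(x>.44); q=P[k]; r=cv2.minAreaRect((q[:,:2]*1000).astype(np.float32)); print('back',len(q),np.round(r[0],1),np.round(r[1],1),round(r[2],1))
E
```

```text
1914 [[0.505, 0.152, 0.046], [0.509, 0.165, 0.105], [0.52, 0.18, 0.13]]
top 732 [514.4 168.8] [15.4 25. ] 12.4
back 809 [504.7 166.7] [24.8 77.1] 30.1
```

>>> {"api": "step_arm", "payload": {
  "rows": [
    [[0.3,0.95,0,0.2,60],[0.3,0.95,0,0.2,60],[0.3,0.94,0,0.2,60],[0.3,0.94,0,0.2,60],[0.3,0.94,0,0.2,60],[0.33,0.94,0,0.13,60],[0,0,0,0,60],[0,0,-1,0,60],[0,0,-1,0,60],[0,0,-1,0,60]]
  ]
}}

```text
t: 86.5
tool_pos: [0.515, 0.168, 0.1676]
tool_rot: [[-0.976, -0.22, -0.0], [-0.22, 0.976, -0.0], [0.0, -0.0, -1.0]]
contact_force: [0.2, -0.2, 0.2]
opening: 0.0599
finger_force: 0.0
```

>>> {"api": "step_arm", "payload": {
  "rows": [
    [[0,0,-1,0,60],[0,0,-1,0,60],[0,0,-1,0,60],[0,0,-0.6,0,60],[0,0,0,0,60],[0,0,0,0,20],[0,0,0,0,20],[0,0,0,0,20],[0,0,0,0,20],[0,0,0,0,20]]
  ],
  "grip_force": 60
}}

```text
t: 87.75
tool_pos: [0.516, 0.1685, 0.0971]
tool_rot: [[-0.976, -0.22, 0.002], [-0.22, 0.976, 0.0], [-0.002, -0.0, -1.0]]
contact_force: [0.7, -1.9, 6.6]
opening: 0.0292
finger_force: 59.5
```

>>> {"api": "step_arm", "payload": {
  "rows": [
    [[0,0,0.4,0,20],[0,0,0.6,0,20],[-0.2,-0.6,0,0,20],[-0.2,-0.6,0,0,20],[-0.2,-0.6,0,0,20],[0,0,0,0,20]]
  ]
}}

```text
t: 88.5
tool_pos: [0.5023, 0.1311, 0.1158]
tool_rot: [[-0.976, -0.218, -0.001], [-0.218, 0.976, -0.0], [0.001, -0.0, -1.0]]
contact_force: [0.2, -1.2, -1.0]
opening: 0.0293
finger_force: 59.3
```

```bash
python3 m4.py s16; python3 sc.py s16b
```

```text
88.5 [0.5023 0.1311 0.1158] 102.62 0.02932893846220692 [ 0.2032107  -1.17471679 -0.95884192]
side walls y range [-0.0386  0.0403] 1732 x min -0.0789
floor plane 9435 pitch deg 0.5 roll -0.28 z0 -0.0913
88.55 [0.5028 0.1317 0.116 ] 102.64
8976 z [0.06832556 0.14838275]
top 6538 [502.3 131.9] [18.2 30.7] 8.7
mat 7065 [462.9 124.1] [108.9  99. ] 4.5
sidewalls 9025 [461.5 121.5] [61.5 75.8] 13.5
```

>>> {"api": "step_arm", "payload": {
  "rows": [
    [[0,0,-0.6,0,20],[0,0,-0.4,0,20],[0,0,0,0,20],[0,0,0,0,50],[0,0,0,0,60],[0,0,0,0,60],[0,0,1,0,60],[0,0,1,0,60],[0,0,1,0,60],[0,0,1,0,60]]
  ]
}}

```text
t: 89.85
tool_pos: [0.5029, 0.1324, 0.1765]
tool_rot: [[-0.975, -0.22, -0.0], [-0.22, 0.975, -0.0], [0.0, -0.0, -1.0]]
contact_force: [0.8, 0.5, 0.2]
opening: 0.0598
finger_force: 0.0
```

>>> {"api": "step_arm", "payload": {
  "rows": [
    [[-0.5,0,1,0,60],[-1,0,0.5,-0.7,60],[-1,0,0,-0.7,60],[-1,0,0,-0.7,40],[0,0,0,-0.7,20],[0,0,0,-0.7,0],[0,0,0,-0.4,0]]
  ]
}}

```text
t: 90.72
tool_pos: [0.4329, 0.1324, 0.206]
tool_rot: [[-0.982, 0.187, -0.0], [0.187, 0.982, -0.0], [0.0, -0.0, -1.0]]
contact_force: [0.1, 0.8, 0.4]
opening: -0.0002
finger_force: 0.0
```

```bash
python3 sc.py s17; python3 - <<'E'
from h import *
for f,n in(('top0','T'),('s17','W'),('s15','W15'),('wrist1','W1')):
    im,d,c=load(f); P=pts(d,c); h=cv2.cvtColor(im,cv2.COLOR_BGR2HSV); x,y,z=P[...,0],P[...,1],P[...,2]; v=(d>0)&(x>.58)&(x<.72)&(y>.05)&(y<.18)
    o=v&(cv2.inRange(h,(3,150,60),(14,255,255))>0)&(z>.07)&(z<.13); q=P[o]
    if len(q)>20:
        A=np.c_[2*q,np.ones(len(q))]; k=np.linalg.lstsq(A,(q**2).sum(1),rcond=None)[0]; print(f,'ball',len(q),k[:3].round(4),'r',np.sqrt(k[3]+(k[:3]**2).sum()).round(4),'max z',np.percentile(q[:,2],98).round(4))
    for lo,hi in((.019,.028),(.032,.075)):
        q=P[v&(z>lo)&(z<hi)]
        if len(q)>20: r=cv2.minAreaRect((q[:,:2]*1000).astype(np.float32)); print('  slab',lo,len(q),np.round(r[0],1),np.round(r[1],1),round(r[2],1),q[:,2].max())
E
```

```text
90.725 [0.4329 0.1324 0.206 ] 79.23
66 z [0.03760196 0.06020678]
top 0 [0. 0.] [0. 0.] 0.0
mat 4118 [462.6 124.1] [108.5  98.3] 4.5
sidewalls 620 [473.7 125.1] [66.6 76.1] 13.1
top0 ball 77 [0.6267 0.11   0.1006] r 0.0095 max z 0.11
  slab 0.019 452 [654.4 106.5] [53.6 80.4] 79.5 0.027907364747433272
  slab 0.032 168 [659.4 111.9] [45.  85.8] 80.3 0.06859349182474872
  slab 0.019 128 [625.7  95.5] [13.1  6.8] 77.2 0.0270061517900978
s15 ball 226 [0.6279 0.1093 0.0966] r 0.0118 max z 0.103
  slab 0.019 2058 [655.4 107.3] [55.1 79.9] 80.5 0.02793299650024983
  slab 0.032 855 [649.9 116.9] [37.3 65.3] 22.4 0.07203398614134648
wrist1 ball 130 [0.627  0.11   0.0975] r 0.0113 max z 0.1055
  slab 0.019 1469 [654.8 107.7] [55.3 78.6] 81.1 0.027999713289050154
  slab 0.032 498 [647.2 118.3] [31.9 68.5] 38.8 0.06816523480166126
```

>>> {"api": "step_arm", "payload": {
  "rows": [
    [[0.95,-0.096,0,0,0],[0.95,-0.096,0,0,0],[0.95,-0.096,0,0,0],[0.95,-0.096,0,0,0],[0.95,-0.096,0,0,0],[0.95,-0.096,0,0,0],[0.95,-0.096,0,0,0],[0.95,-0.096,0,0,0],[0,0,0,0,0],[0,0,-0.9,0,0]]
  ]
}}

```text
t: 92.02
tool_pos: [0.5864, 0.117, 0.1887]
tool_rot: [[-0.983, 0.186, 0.002], [0.186, 0.983, 0.001], [-0.002, 0.001, -1.0]]
contact_force: [0.2, 0.5, 0.5]
opening: -0.0
finger_force: 0.0
```

>>> {"api": "step_arm", "payload": {
  "rows": [
    [[0,0,-0.9,0,0],[0,0,-0.9,0,0],[0,0,-0.9,0,0],[0,0,-0.9,0,0],[0,0,-0.9,0,0],[0,0,0,0,0]]
  ]
}}

```text
t: 92.78
tool_pos: [0.5837, 0.1168, 0.0963]
tool_rot: [[-0.983, 0.185, -0.003], [0.185, 0.983, -0.001], [0.003, -0.001, -1.0]]
contact_force: [0.3, -0.5, 0.7]
opening: 0.0001
finger_force: 0.0
```

```bash
python3 tl.py; python3 - <<'E'
from h import *
# stones check from scene/top cameras before the lever is touched
for n in('top','scene'):
    im,d,c=snap(n,'chk'+n); P=pts(d,c).reshape(-1,3); X=P[:,:2]-[.5027,-.1891]; a=np.radians(-2.6); e=np.array([np.cos(a),np.sin(a)]); x=X@e*1000;y=X@[-e[1],e[0]]*1000; z=P[:,2]*1000
    m=(d.ravel()>0)&(abs(x)<72)&(abs(y)<66)&(z<65); H=np.zeros((18,17),int); np.maximum.at(H,(((x[m]+72)/8).astype(int),((y[m]+66)/8).astype(int)),z[m].astype(int)); print(H)
    q=(np.linalg.norm(P[:,:2]-[.479,-.348],axis=1)<.04)&(P[:,2]>.075); print(n,'shep top',np.median(P[q],0),P[q,2].max() if q.any() else 0)
    h=cv2.cvtColor(im,cv2.COLOR_BGR2HSV).reshape(-1,3); r=(cv2.inRange(cv2.cvtColor(im,cv2.COLOR_BGR2HSV),(0,150,40),(8,255,255)).ravel()>0)&(P[:,2]>.115)&(P[:,2]<.135)&(abs(P[:,0]-.5)<.05)&(abs(P[:,1]-.13)<.06); print('handle top',r.sum(),np.median(P[r],0) if r.any() else 0)
E
```

```text
t 92.775 T [0.5837 0.1168 0.0963] local 0.1019 -0.1876 yaw 79.32 [ 0.3 -0.5  0.7] 0.00014499021844238403
[[42 41 43 42 42 42 41 41 41 44 42 41 42 42 41 43 42]
 [42 15 15 12 32 31 28 29 34 31 36 33 28 15 15 43 41]
 [43 15 14 28 33 32 32 36 38 32 34 34 22 15 15 42 43]
 [44 15 32 35 33 32 31 37 35 30 33 31 16 16 15 42 41]
 [40 29 34 36 35 29 14 30 31 35 33 24 15 15 14 41 44]
 [43 29 33 37 35 14 29 35 29 33 36 27 18 16 13 41 42]
 [42 14 28 27 14 14 35 38 37 31 30 24 16 14 15 41 42]
 [43 14 17 14 15 13 33 36 34 14 14 13 15 15 16 38 43]
 [40 14 14 16 14 13 13 31 24 15 27 15 14 15 15 38 41]
 [41 31 37 30 16 16 16 15 13 30 32 31 23 16 15 40 41]
 [41 37 38 39 16 18 16 15 15 32 35 31 27 16 15 39 43]
 [41 35 36 34 14 13 13 16 14 30 30 32 15 14 16 42 41]
 [41 15 29 14 15 15 16 14 15 17 15 14 15 15 15 42 40]
 [43 16 15 16 14 15 15 14 16 16 16 15 15 14 14 41 40]
 [43 15 13 16 15 14 15 15 13 13 16 15 16 14 16 41 41]
 [44 13 15 14 16 15 16 16 15 14 14 16 13 15 14 42 42]
 [43 14 21 39 14 29 28 19 18 38 34 25 44 42 23 39 43]
 [43 41 44 42 42 42 42 41 42 43 41 41 43 42 41 44 44]]
top shep top [ 0.47790
[... 457 characters left out ...]
6 15 24 40 38 32 25 15 15 15 15  0 34]
 [40 40 13 14 15 17 13 27 30 20  0 25 17 13 16  0  0]
 [36 42 29 33 17 14 15 18 12 15 31 29 32 14 13  0 38]
 [43 43 35 36 32 18 16 15 17 12 34 34 33 30 15  0 38]
 [41 43 35 38 34 15 14 17 13 19 31 31 29 15 15  0 39]
 [42 42 34 33 30 15 15 14 14 15 15 24 15 14 16  0  0]
 [42 44 18 17 15 17 16 16 18 15 16 17 17 13 14  0 38]
 [40 41 17 14 15 16 16 14 17 14 16 14 13 15 13  0  0]
 [40 41  0  0  0  0  0  0  0  0  0 18  0  0 14  0 37]
 [43 42 38 36 38  0 36  0 37 37  0  0  0 38  0 38 35]
 [41 41 41 42 40 45 41 42 42 42 42 42 42 42 42 42 42]]
scene shep top [ 0.48285167 -0.34060349  0.09551989] 0.1079155128355862
handle top 48 [0.50525919 0.14313411 0.12617355]
```

>>> {"api": "step_arm", "payload": {
  "rows": [
    [[0.5,-0.083,0,0,0],[0.3,-0.05,0,0,0],[0.3,-0.05,0.02,0,0],[0.3,-0.05,0.03,0,0],[0.3,-0.05,0.03,0,0],[0.3,-0.05,0.03,0,0],[0.3,-0.05,0.03,0,0],[0,0,0,0,0],[0,0,0,0,0]]
  ]
}}

```text
t: 94.0
tool_pos: [0.6311, 0.1093, 0.1008]
tool_rot: [[-0.983, 0.186, 0.0], [0.186, 0.983, -0.0], [-0.0, -0.0, -1.0]]
contact_force: [-0.6, -0.3, -0.6]
opening: 0.0002
finger_force: 0.0
```

```bash
python3 tl.py; cat > bl.py <<'E'
import sys
from h import *
for n in('top','scene','wrist'):
    im,d,c=snap(n,sys.argv[1]+n); P=pts(d,c); h=cv2.cvtColor(im,cv2.COLOR_BGR2HSV); x,y,z=P[...,0],P[...,1],P[...,2]
    o=(d>0)&(x>.58)&(x<.72)&(y>.05)&(y<.18)&(cv2.inRange(h,(3,150,60),(14,255,255))>0)&(z>.06)&(z<.13); q=P[o]; print(n,len(q),np.median(q,0).round(4) if len(q) else '',np.percentile(q,[2,98],axis=0).round(4).tolist() if len(q) else '')
E
python3 bl.py b1
```

```text
t 94.0 T [0.6311 0.1093 0.1008] local 0.1488 -0.1981 yaw 79.31 [-0.6 -0.3 -0.6] 0.0002114351659318474
top 0  
scene 112 [0.6602 0.1103 0.1101] [[0.6459, 0.0987, 0.0995], [0.6685, 0.1199, 0.1162]]
wrist 286 [0.6564 0.1048 0.1152] [[0.6419, 0.1018, 0.1134], [0.6627, 0.1074, 0.1281]]
```

>>> {"api": "step_arm", "payload": {
  "rows": [
    [[-0.5,0.08,0,0,0],[-0.8,0.13,0,0,0],[0,0,1,0,0],[0,0,1,0,0],[0,0,1,0,0],[0,0,1,0,0],[-1,0,1,0,0],[-1,0.5,0,0,0],[-1,1,0,0,0],[-1,1,0,0,0]]
  ]
}}

```text
t: 95.4
tool_pos: [0.5236, 0.1639, 0.201]
tool_rot: [[-0.983, 0.186, -0.0], [0.186, 0.983, 0.0], [0.0, 0.0, -1.0]]
contact_force: [0.3, -0.2, -0.2]
opening: 0.0
finger_force: 0.0
```

>>> {"api": "step_arm", "payload": {
  "rows": [
    [[-1,1,0,0,0],[-1,1,0,0,0],[-0.5,1,0,0,0],[0,1,0,0,0],[0,1,0,0,0],[0,1,0,0,0],[0,1,0,0,0],[0,0,0,0,0],[0,0,0,0,0]]
  ]
}}

```text
t: 96.52
tool_pos: [0.475, 0.3035, 0.2006]
tool_rot: [[-0.983, 0.185, -0.0], [0.185, 0.983, -0.001], [0.0, -0.001, -1.0]]
contact_force: [-0.0, 0.3, 0.1]
opening: 0.0
finger_force: 0.0
```

```bash
python3 bl.py b2; python3 - <<'E'
from h import *
s=sense(); print(s['t'],s['tool_pos'].round(3),s['contact_force'].round(1))
for n in('top','scene'):
    im,d,c=load('b2'+n); P=pts(d,c).reshape(-1,3); hs=cv2.cvtColor(im,cv2.COLOR_BGR2HSV)
    r=(cv2.inRange(hs,(0,150,40),(8,255,255)).ravel()>0)&(P[:,2]>.117)&(P[:,2]<.135)&(abs(P[:,0]-.5)<.05)&(abs(P[:,1]-.13)<.07); print(n,'handle top',r.sum(),np.median(P[r],0).round(4))
    q=(np.linalg.norm(P[:,:2]-[.479,-.348],axis=1)<.04)
    for lo,hi in((.085,.12),(.019,.024)): k=q&(P[:,2]>lo)&(P[:,2]<hi); print(' shep',lo,np.median(P[k],0).round(4),k.sum())
    w=(P[:,2]>.026)&(P[:,2]<.04)&(abs(P[:,0]-.465)<.05)&(abs(P[:,1]-.124)<.06); r=cv2.minAreaRect((P[w][:,:2]*1000).astype(np.float32)); print(' pan walls',w.sum(),np.round(r[0],1),np.round(r[1],1),r[2])
a=load('b2top')[0]; b=load('b2scene')[0]
cv2.imwrite('pics/fin.png',np.hstack([cv2.resize(a[150:310,240:530],(400,300)),cv2.resize(b[150:350,110:420],(400,300))]))
E
```

```text
top 74 [0.6523 0.1057 0.112 ] [[0.6447, 0.0971, 0.1055], [0.6615, 0.1163, 0.1165]]
scene 93 [0.661  0.1099 0.11  ] [[0.6465, 0.0993, 0.1014], [0.6688, 0.1196, 0.1165]]
wrist 0  
96.675 [0.475 0.303 0.201] [ 0.4 -0.2 -0.1]
top handle top 83 [0.5008 0.1323 0.1274]
 shep 0.085 [ 0.4781 -0.3458  0.1   ] 95
 shep 0.019 [ 0.4747 -0.3402  0.0205] 152
 pan walls 104 [473.5 124.8] [66.6 76.1] 12.676644325256348
scene handle top 101 [0.506  0.1375 0.1264]
 shep 0.085 [ 0.4827 -0.3409  0.0982] 79
 shep 0.019 [ 0.4893 -0.3341  0.0208] 76
 pan walls 162 [477.  130.9] [74.7 75.9] 13.221550941467285
```

View pics/fin.png

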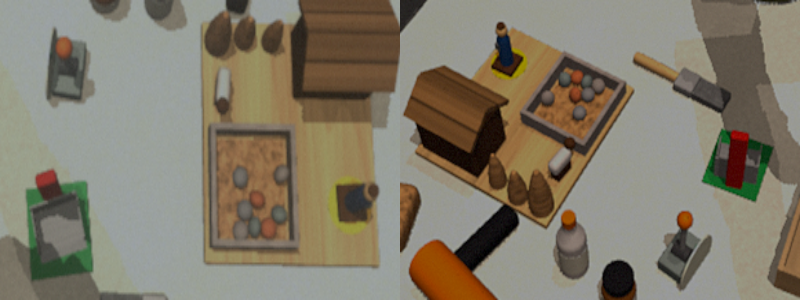

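The final view shows 8 stones in the yard at (250,205) in the left panel. The shepherd stands on the yellow spot, the scoop is on the mat, and the lever is upright. I'm handing the job in.

```bash
python3 -c "
from station import *
print(sign_off())"
```

```text
the job is handed in; nothing more can be done
None
```

I handed the job in at about 97 s of the 210 s allowed; no verdict came back, but the last camera check showed all 8 stones in the yard, the shepherd upright on the yellow spot, the scoop flat on the mat and the dimmer lever at about half light.

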